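# Hang the squeegee on the swinging drop hook

## Robot

A 6-joint arm with a two-finger parallel gripper is mounted at the origin on a cart in front of the work surface, level with it; the furniture and walls round the work are solid. World frame = base frame: x ahead of the robot, y to its left, z up, the work surface at z = 0. Lengths are in m, angles in degrees, forces in N, time in s.
With the tool pointing down it reaches from about 0.375 to 0.9 m from the base axis. Payload 3.1 kg.
Tool frame: the origin (TCP) lies midway between the tips of the shut fingers; the grasp point (between the pads) lies 19 mm behind it; z points along the fingers, y is the line along which they close (so a half turn about z gives the same grasp; the last joint's range is limited). The gripper opens to 87 mm and grips with 3 to 60 N. Pads are 19 mm wide; open, the fingers measure 117 mm over their backs; the gripper's body (75 mm by 190 mm) begins 51 mm behind the grasp point.
Start: joints at [58.413, 30.224, 82.088, -0, 67.689, -10.227], TCP at [0.228, 0.582, 0.223] pointing down, gripper open.
Joint ranges: [-176.69, 176.69], [-43.24, 126.21], [12.49, 139.97], [-82, 262], [0, 151.66], [-163.58, 163.58]. Speed limits (degrees/s): [159.86, 159.86, 180, 180, 180, 180].

## Interface

Orientations are given as a 3x3 rotation matrix whose columns are the frame's x, y, z axes.
In Python, from rig import read_state, capture, camera_info, hand_in gives the robot as it stands.
- The arm moves only by the tool drive_tool, never from a script. Its argument "motion" is a list of rows, each a list of 2 entries, a list of its own where there are three numbers: the shift along the tool's x, y, z in mm, then the turn, a rotation vector about the tool's x, y, z in rad. A call has 1 to 5 rows; each row shifts and turns the commanded pose from where the row before left it, along the tool's axes as they then stand; what a row does not reach is not made up. A row lasts 1/10 s, in which the tool goes at most 50 mm and 8.59 degrees, less where a joint would pass 70% of its speed; a pose out of reach is approached as far as the arm can. A call is refused whole if a number of a shift passes 50 or a number of a turn 0.15, either way. A call with a gripper value outside its range is refused whole. "gripper" is the opening, from 0 (shut) to 1 (fully open), set as the call begins (left out, the last holds). The fingers move at their own pace and stop on an object; the grip force is fixed at half the most. Time passes only in rows, so rows that do not move let the fingers close. It gives the time, the measured TCP pose, the force, the opening and the grip force at its end, in the units of the state.
- read_state(): the state, without advancing time (a new reading comes with each control period).
- capture(name): name is "side" or "top" or "wrist"; returns the picture (480x640x3 uint8, red, green, blue); there is no depth.
- camera_info(name): a dict with "fovy" (degrees; the focal length in pixels is half the picture's height over the tangent of half this angle, whatever the lens; pixels are square), "cx", "cy" (the principal point, pixels), "k1" (the pictures are not rectified: a ray, as slopes to the right and down, at radius r is drawn at 1 + k1 r^2 times it, then the intrinsics apply), "xyz" and "orientation" of the camera in the world; the wrist camera has in their place "T_tool_cam" (4x4, takes a point from camera to tool coordinates, whose origin is the TCP and whose axes are the flange's). Camera axes: x right, y down, z forward; pixel columns grow to the right and rows downward; lengths in m; the calibration is good to about 2 mm. A picture is of the moment at which its call begins: read the wrist's pose just before it. camera_info takes no time and is no camera call.
- hand_in(): hands the job in; it is judged then, once.
The state is a dict: "time_s": time; "joint_positions": joint angles; "qvel": joint speeds; "tau": joint torques, N m; "position": TCP position; "tcp_rot": TCP orientation; "force": force on the tool from outside, world axes, zero at the start; "moment": the same for the moment, N m; "opening": opening from 0.0 (shut) to 1.0 (fully open); "grasp_force": force on a finger pad.
Only numpy, scipy, OpenCV 4.12 (cv2) and the standard library are available. Lean on these libraries where they do the work, as an engineer would, in place of code of your own. Each camera call takes 0.05 s, during which the arm holds its last target. There are 200 camera calls.

## Task

Take the hand squeegee by its handle and, with the front of its eye, press the swinging hook's bare shank back against the rubber buffer with a light push of 3 to 6 N, and hold it there for a second until the hook is still. Then slide the eye down over the hook's upturned tip and let it bear down in the bend with a few newtons before you let go, so that the squeegee is left hanging there quietly by its eye. Never load the hook with more than 10 N, and leave the batteries, the bottle and the torch alone.

Things in the scene. Friction and masses are not known exactly. Their poses are not given: they have to be found in the camera images.
- squeegee_grip (a point): place to grasp the hand squeegee: middle, half-way up, of its ribbed blue handle (22 mm wide along y, 22 mm high, lying flat on the worktop). x points along the handle to the eye, z up. Handle free 36 mm behind and 70 mm ahead of this point; behind it the 125 mm wide head with rubber blade, front face 40 mm and last edge 74 mm from here. Mass about 0.11 kg, centred about 9 mm behind.
- squeegee_eye (a point): centre of the squeegee's orange eye, 92 mm along +x from the grip point at the same height: a round ring of 7 mm round bar, hole 28 mm, outside 42 mm, lying flat in the squeegee's x-y plane (hole axis z); so the front of the ring is 21 mm ahead of this centre, 113 mm ahead of the grip point.
- hook_pivot (a point): fixed pivot of the hook, 390 mm over the worktop, under the end of the drying stand's arm. x points from the hook's mouth back to the stand's post (125 mm behind the pivot), z up; the mouth opens to -x and the hook swings only in this x-z plane. The stand's arm is 418 mm up and runs behind the pivot (+x).
- hook (a joint): swing of the drop hook (rad): 0 hangs straight down, positive when its lower end leans to +x, away from the mouth, to the buffer, which it meets somewhere between 0.13 and 0.4 (the buffer is set differently each time). It swings freely, about 0.6 s a cycle, for a long time unless touched. Mass about 0.28 kg.
- hook_shank (a point): middle of the bare part of the red hook's 6 mm round shank, 105 mm below the pivot; the shank is bare from 78 mm (lower end of the brass weight, 29 mm diameter, 50 mm high) to 154 mm below the pivot. Axes as the pivot's, swinging with the hook (z along the shank, up).
- hook_tip (a point): end of the hook's upturned tip, 25 mm in front (-x) of the shank's axis and 131 mm below the pivot; 6 mm round wire. The gap between tip and shank is about 19 mm at the top and 14 mm lower down.
- hook_bend (a point): lowest point of the inside of the hook's bend, where the eye's bar comes to lie: on the wire's upper side, 161 mm below the pivot and 10 mm in front of the shank's axis. Axes as the shank's.
- battery_a: AA cell with a black lower half standing on end, 14 mm diameter, 50 mm high, origin under its foot; leave alone
- battery_b: AA cell with a green lower half standing on end, 14 mm diameter, 50 mm high, origin under its foot; leave alone
- clear_bottle: clear bottle with a magenta cap, 58 mm diameter, 243 mm high, origin under its foot; leave alone
- torch: black torch lying down, 122 mm long, 37 mm wide, 33 mm high, origin under its middle; leave alone
- stand: fixed drying stand: grey drip tray (200 x 140 mm, 14 mm high, from 30 mm in front of the pivot to 170 mm behind it), post, overhanging arm, and a screw-set rod with a round black rubber buffer that stops the hook's brass weight from behind; it gives little, so a few N build up within a few mm. Origin on the worktop under the pivot, axes as the pivot's.

How it is judged:
By the outcome, as a careful person would: the job done as asked, in the order asked, and still so for the second after the job is handed in, with the robot touching nothing.
It also fails if it takes over 72 s, if anything falls off the work surface, if the arm or the gripper's body presses on something with over 40 N, if the wrist force passes 120 N, or if a joint passes its speed limit or range.

## Working session

There is one attempt and no reset: what is moved stays moved. The work goes in short steps, Python scripts to look and compute and a tool call to move; the robot and the scene stay as the last step left them, time stands still between calls to the robot, and variables do not carry over. Pictures are saved under pics/ and viewed, at most 10 in all, crops included, and the job is handed in when it is done.

Besides the shell and the picture viewer there is one more tool, called after "Emit:" by a JSON object that holds its "fn" and its "kwargs". drive_tool: Moves the arm, as the interface text tells. Its arguments: {"type":"object","properties":{"motion":{"type":"array","items":{"type":"array"}},"gripper":{"type":"number"}},"required":["motion"]}

```bash
mkdir -p pics; ls
cat > h.py <<'E'
import numpy as np, cv2
from rig import read_state, capture, camera_info, hand_in
def campose(n, st=None):
    ci=camera_info(n)
    if n=="wrist":
        st=st or read_state(); T=np.eye(4); T[:3,:3]=st["tcp_rot"]; T[:3,3]=st["position"]
        T=T@np.array(ci["T_tool_cam"]); R,t=T[:3,:3],T[:3,3]
    else: R,t=np.array(ci["orientation"]).reshape(3,3),np.array(ci["xyz"])
    f=240/np.tan(np.radians(ci["fovy"])/2)
    return R,t,f,ci["cx"],ci["cy"],ci["k1"]
def ray(P,u,v):
    R,t,f,cx,cy,k=P
    d=np.array([(u-cx)/f,(v-cy)/f]); s=d.copy()
    for _ in range(20): s=d/(1+k*(s@s))
    r=R@np.array([s[0],s[1],1]); return t,r/np.linalg.norm(r)
def onz(P,u,v,z):
    t,r=ray(P,u,v); return t+r*(z-t[2])/r[2]
def proj(P,X):
    R,t,f,cx,cy,k=P; c=R.T@(np.array(X)-t); s=c[:2]/c[2]; s=s*(1+k*(s@s)); return f*s[0]+cx,f*s[1]+cy
def tri(*obs):
    A=np.zeros((3,3));b=np.zeros(3)
    for P,u,v in obs:
        t,r=ray(P,u,v); M=np.eye(3)-np.outer(r,r); A+=M;b+=M@t
    X=np.linalg.solve(A,b); return X,[np.round(np.subtract(proj(P,X),(u,v)),1).tolist() for P,u,v in obs]
E
python3 - <<'E'
from h import *
for n in ["side","top","wrist"]:
    im=capture(n); cv2.imwrite(f"pics/{n}0.png",im[:,:,::-1]); ci=camera_info(n); print(n,{k:np.round(v,3).tolist() for k,v in ci.items()})
s=read_state(); print({k:np.round(v,3).tolist() for k,v in s.items()})
E
```

```text
pics
side {'fovy': 52.214, 'cx': 316.323, 'cy': 236.958, 'k1': -0.059, 'xyz': [0.528, 0.944, 0.805], 'orientation': [[-1.0, -0.016, 0.019], [-0.025, 0.509, -0.86], [0.004, -0.86, -0.509]]}
top {'fovy': 42.168, 'cx': 318.23, 'cy': 239.233, 'k1': -0.124, 'xyz': [-0.289, -0.245, 1.313], 'orientation': [[0.244, -0.759, 0.604], [-0.97, -0.185, 0.159], [-0.009, -0.624, -0.781]]}
wrist {'fovy': 59.719, 'cx': 317.171, 'cy': 242.743, 'k1': -0.014, 'T_tool_cam': [[-0.001, -0.953, -0.303, 0.084], [1.0, -0.001, 0.0, 0.0], [-0.001, -0.303, 0.953, -0.162], [0.0, 0.0, 0.0, 1.0]]}
{'time_s': 0.15, 'joint_positions': [58.411, 30.265, 82.139, 0.0, 67.69, -10.228], 'qvel': [0.058, -0.141, -0.293, 0.098, -0.008, -0.086], 'tau': [0.001, -44.043, -17.684, 0.063, 0.055, -0.0], 'position': [0.227, 0.582, 0.222], 'tcp_rot': [[-0.931, 0.364, -0.001], [0.364, 0.931, -0.001], [0.0, -0.002, -1.0]], 'force': [0.675, -0.723, -1.026], 'moment': [-0.034, -0.044, 0.029], 'grasp_force': 0.0, 'opening': 1.0}
```

View pics/side0.png

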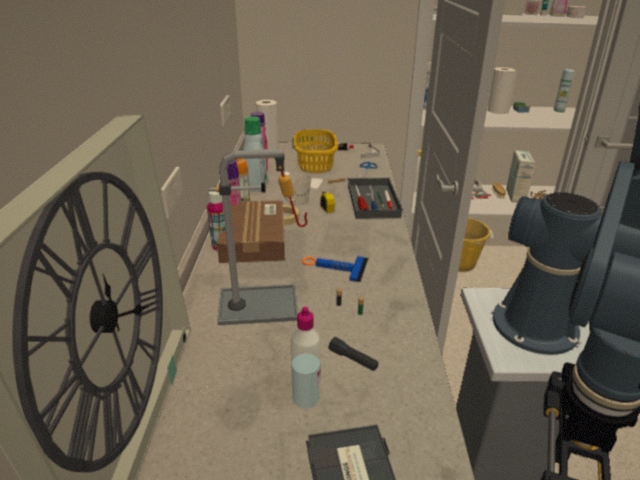

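View pics/top0.png

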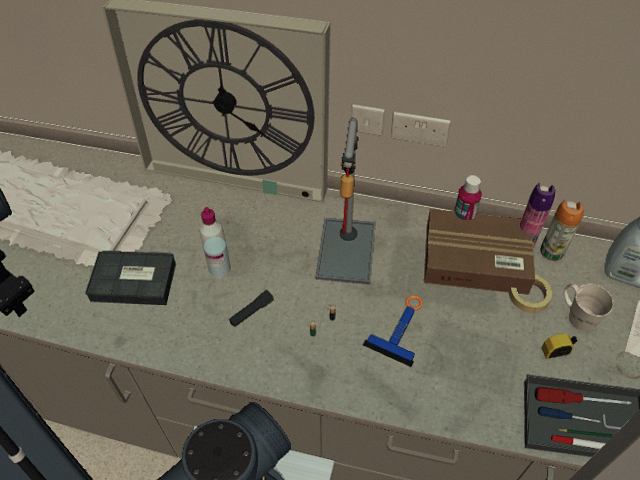

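The side view shows the stand at (235,300), with the hook at (280–305,155–225) and its mouth towards the robot. The squeegee has its eye at (309,262) and its head at (358,267). The batteries are at (338,298) and (361,306). In the top view the eye is at (414,302), the head at (390,350) and the hook weight at (347,186). I'll enlarge these regions.

Run:
```python
from h import *
a=cv2.imread("pics/side0.png");b=cv2.imread("pics/top0.png")
def crop(im,x,y,w,h,s): return cv2.resize(im[y:y+h,x:x+w],None,fx=s,fy=s,interpolation=cv2.INTER_CUBIC)
c1=crop(a,210,140,80*2,150,2.5)  # 400x375
A=crop(a,212,145,100,175,3.4); # 340x595
B=crop(a,296,250,80,75,5)  #400x375
im=np.zeros((595,745,3),np.uint8); im[:A.shape[0],:340]=A[:595]; im[:375,345:745]=B
cv2.imwrite("pics/c1.png",im)
A=crop(b,310,110,70,175,3.4); B=crop(b,360,290,80,75,5)
im=np.zeros((595,645,3),np.uint8); im[:595,:238]=A; im[:375,243:643]=B
cv2.imwrite("pics/c2.png",im)
```

```text
(no output)
```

View pics/c1.png

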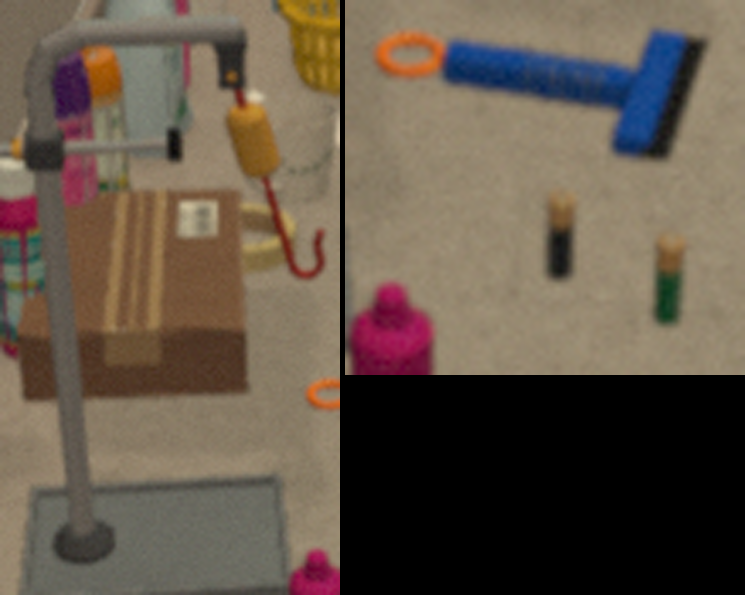

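View pics/c2.png

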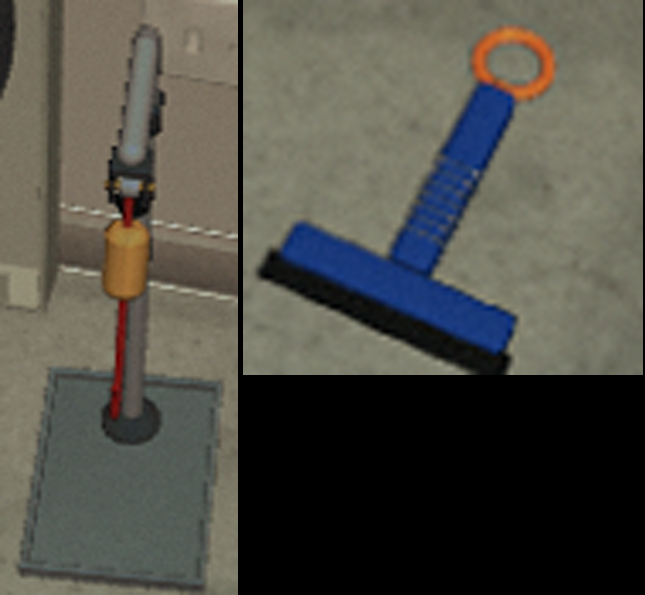

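Run:
```python
from h import *
S=campose("side");T=campose("top")
print("pivot",tri((S,280.2,167.4),(T,348.5,165)))
for n,s,t,z in [("eye",(309.2,261),(414,302.6),.011),("grip",(339.4,265.4),(400.6,329.6),.016),
  ("neck",(316.5,262.2),(410.5,309.5),.02)]:
    print(n,tri((S,*s),(T,*t)),onz(S,*s,z),onz(T,*t,z))
# rear edge of blade ends, top
for u,v in [(268,272),(505,368),(303,226),(515,320)]: print("head",onz(T,(u-243)/5+360,v/5+290,.011).round(4))
c=[onz(T,u,v,.014) for u,v in [(325.3,218.8),(374.7,222.4),(370.3,282.1),(316.5,277.6)]]
print(np.round(c,4)); 
for a,b in [(0,3),(1,2)]:
    d=c[a]-c[b]; print("xdir",np.degrees(np.arctan2(d[1],d[0])),np.linalg.norm(d))
for a,b in [(0,1),(3,2)]:
    d=c[a]-c[b]; print("ydir-90",np.degrees(np.arctan2(d[1],d[0]))-90,np.linalg.norm(d))
for n,u,v in [("arm front",130,160),("arm back",147,30)]: print(n,onz(T,u/3.4+310,v/3.4+110,.425))
for n,u,v in [("batA",(559-345)/5+296,275/5+250),("batB",(667-345)/5+296,320/5+250)]: print(n,onz(S,u,v,0))
```

```text
pivot (array([ 0.63354743, -0.06932719,  0.38558236]), [[-0.8, -0.8], [-0.4, 1.1]])
eye (array([ 0.57651781, -0.2597589 ,  0.01087801]), [[-0.3, -0.3], [-0.3, 0.4]]) [ 0.57547256 -0.25815791  0.011     ] [ 0.57788072 -0.26016847  0.011     ]
grip (array([ 0.48962743, -0.23949044,  0.01211595]), [[-0.9, -0.7], [-0.7, 1.1]]) [ 0.48733357 -0.23028646  0.016     ] [ 0.49079543 -0.24062708  0.016     ]
neck (array([ 0.55484066, -0.25447286,  0.01052328]), [[-0.3, -0.3], [-0.2, 0.4]]) [ 0.55358029 -0.23889886  0.02      ] [ 0.55001798 -0.25479132  0.02      ]
head [ 0.4341 -0.1654  0.011 ]
head [ 0.4102 -0.2827  0.011 ]
head [ 0.4625 -0.1766  0.011 ]
head [ 0.4361 -0.2833  0.011 ]
[[ 0.7886  0.0179  0.014 ]
 [ 0.8081 -0.1162  0.014 ]
 [ 0.6109 -0.1428  0.014 ]
 [ 0.5921 -0.007   0.014 ]]
xdir 7.217740872259538 0.1981205687165729
xdir 7.684730881313424 0.19893911412500562
ydir-90 8.242705628876024 0.135519141897998
ydir-90 7.891390415967891 0.1371283741787835
arm front [ 0.62007452 -0.07154127  0.425     ]
arm back [ 0.7394205  -0.05660427  0.425     ]
batA [ 4.90972161e-01 -6.85001638e-02 -1.11022302e-16]
batB [ 4.36302655e-01 -3.33804498e-02  1.11022302e-16]
```

Emit:
{"fn": "drive_tool", "kwargs": {"motion": [[[-30,-35,0],[0,0,0]],[[-30,-35,0],[0,0,0]],[[-30,-35,0],[0,0,0]],[[-30,-35,0],[0,0,0]],[[-30,-35,0],[0,0,0]]], "gripper": 1}}

```text
time_s: 0.65
position: [0.3037, 0.3627, 0.2224]
tcp_rot: [[-0.932, 0.364, 0.0], [0.364, 0.932, -0.0], [-0.0, -0.0, -1.0]]
force: [1.6, 0.6, 0.4]
opening: 0.996
grasp_force: 0.0
```

Emit:
{"fn": "drive_tool", "kwargs": {"motion": [[[-30,-35,0],[0,0,0]],[[-30,-35,0],[0,0,0]],[[-30,-35,0],[0,0,0]],[[-30,-35,0],[0,0,0]],[[-30,-35,0],[0,0,0]]]}}

```text
time_s: 1.15
position: [0.3797, 0.1451, 0.2226]
tcp_rot: [[-0.931, 0.364, 0.0], [0.364, 0.931, 0.0], [-0.0, 0.0, -1.0]]
force: [1.3, -0.5, 0.1]
opening: 1.003
grasp_force: 0.0
```

Emit:
{"fn": "drive_tool", "kwargs": {"motion": [[[-30,-35,0],[0,0,0]],[[-26,-35,0],[0,0,0]],[[-26,-35,0],[0,0,0]],[[-26,-35,0],[0,0,0]],[[-26,-35,0],[0,0,0]]]}}

```text
time_s: 1.65
position: [0.4406, -0.0668, 0.2225]
tcp_rot: [[-0.931, 0.365, 0.0], [0.365, 0.931, 0.0], [-0.0, 0.0, -1.0]]
force: [1.0, 1.1, -0.2]
opening: 1.0
grasp_force: 0.0
```

Emit:
{"fn": "drive_tool", "kwargs": {"motion": [[[-26,-35,0],[0,0,0]],[[-26,-35,0],[0,0,0]],[[-26,-35,0],[0,0,0]],[[-20,-25,0],[0,0,0]],[[0,0,0],[0,0,0]]]}}

```text
time_s: 2.15
position: [0.4863, -0.2266, 0.2225]
tcp_rot: [[-0.93, 0.368, 0.003], [0.368, 0.93, -0.003], [-0.004, -0.002, -1.0]]
force: [-0.3, 0.1, -0.2]
opening: 1.0
grasp_force: 0.0
```

Run:
```python
from h import *
import json
s=read_state(); json.dump({k:np.array(v).tolist() for k,v in s.items()},open("s1.json","w"))
im=capture("wrist"); cv2.imwrite("pics/w1.png",im[:,:,::-1]); print(s["position"])
```

```text
[ 0.4862601  -0.2265942   0.22252502]
```

View pics/w1.png

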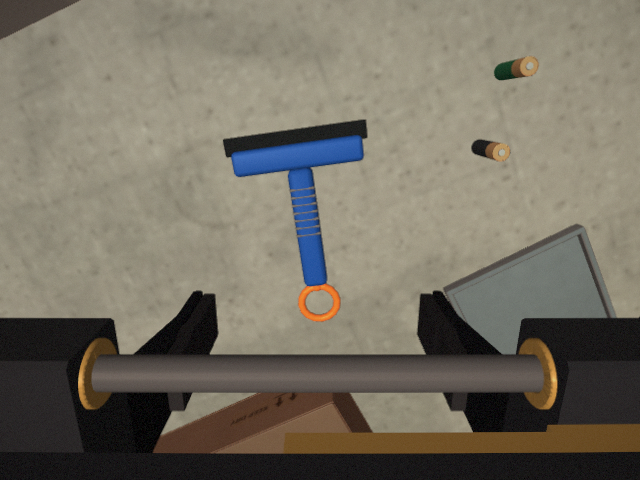

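The wrist view shows the squeegee with its eye centre at (320,302), ribs centred at (306,213), and handle axis from (301,172) to (316,283). Head corners are at (224,143) and (366,124).

```bash
cat >> h.py <<'E'
def unit(a): a=np.radians(a); return np.array([np.cos(a),np.sin(a),0])
def togo(X,heading,st=None):
    """tool-frame shift (mm) and yaw (rad about tool z) to put TCP at X with tool x at heading deg"""
    st=st or read_state(); R=np.array(st["tcp_rot"]); d=R.T@(np.array(X)-st["position"])*1000
    h=np.degrees(np.arctan2(R[1,0],R[0,0])); return d.round(1),round(float(-np.radians((heading-h+180)%360-180)),3)
E
python3 - <<'E'
from h import *
import json
s=json.load(open("s1.json")); W=campose("wrist",s)
e=onz(W,320,302,.011); g=onz(W,306,213,.018); n=onz(W,315.5,283,.016); hf=onz(W,301,172,.018); b=[onz(W,224,143,.011),onz(W,366,124,.011)]
ang=lambda d: np.degrees(np.arctan2(d[1],d[0]))
print(e,g,n,hf,b); print(ang(e-g),ang(n-hf),ang(e-hf),ang(b[1]-b[0])-90, np.linalg.norm((e-g)[:2]))
T=campose("top"); print(onz(T,208,212,.243))
a=-13; G=e-.092*unit(a); print(G, togo(np.r_[(G+.01*unit(a))[:2],.004],180+a))
E
```

```text
[ 0.57714986 -0.25980901  0.011     ] [ 0.48737375 -0.23797545  0.018     ] [ 0.55471666 -0.25560724  0.016     ] [ 0.45172201 -0.22820282  0.018     ] [array([ 0.40446088, -0.28165042,  0.011     ]), array([ 0.43507939, -0.1612882 ,  0.011     ])]
-13.668973791113443 -14.899821399530037 -14.143344455950558 -14.272535342753343 0.09239294141503618
[0.5550853  0.23792912 0.243     ]
[ 0.48750782 -0.23911352  0.011     ] (array([-18. , -11.9, 218.1]), -0.149)
```

Emit:
{"fn": "drive_tool", "kwargs": {"motion": [[[-15,-8,20],[0,0,-0.133]],[[0,0,45],[0,0,0]],[[0,0,45],[0,0,0]],[[0,0,45],[0,0,0]],[[0,0,0],[0,0,0]]]}}

```text
time_s: 2.7
position: [0.4906, -0.2299, 0.0616]
tcp_rot: [[-0.971, 0.237, -0.013], [0.237, 0.972, 0.01], [0.015, 0.007, -1.0]]
force: [-1.1, 0.1, -0.0]
opening: 0.998
grasp_force: 0.0
```

Emit:
{"fn": "drive_tool", "kwargs": {"motion": [[[0,0,25],[0,0,0]],[[0,0,20],[0,0,0]],[[0,0,12],[0,0,0]],[[0,0,5],[0,0,0]],[[0,0,0],[0,0,0]]]}}

```text
time_s: 3.2
position: [0.4959, -0.2346, 0.0064]
tcp_rot: [[-0.971, 0.237, 0.001], [0.237, 0.971, -0.001], [-0.001, -0.0, -1.0]]
force: [0.7, 0.8, -0.8]
opening: 0.998
grasp_force: 0.0
```

Emit:
{"fn": "drive_tool", "kwargs": {"motion": [[[-3,-5,2],[0,0,0]],[[0,0,0],[0,0,0]],[[0,0,0],[0,0,0]]]}}

```text
time_s: 3.5
position: [0.4978, -0.2408, 0.0043]
tcp_rot: [[-0.971, 0.238, 0.001], [0.238, 0.971, -0.001], [-0.001, -0.001, -1.0]]
force: [0.6, 0.4, 0.4]
opening: 0.999
grasp_force: 0.0
```

Emit:
{"fn": "drive_tool", "kwargs": {"motion": [[[0,0,0],[0,0,0]],[[0,0,0],[0,0,0]],[[0,0,0],[0,0,0]],[[0,0,0],[0,0,0]],[[0,0,0],[0,0,0]]], "gripper": 0}}

```text
time_s: 4.0
position: [0.4972, -0.2401, 0.0035]
tcp_rot: [[-0.971, 0.237, -0.0], [0.237, 0.971, 0.0], [0.0, 0.0, -1.0]]
force: [-0.4, -1.1, -0.7]
opening: 0.631
grasp_force: 0.0
```

Emit:
{"fn": "drive_tool", "kwargs": {"motion": [[[0,0,0],[0,0,0]],[[0,0,0],[0,0,0]],[[0,0,0],[0,0,0]],[[0,0,0],[0,0,0]]]}}

```text
time_s: 4.4
position: [0.4973, -0.2402, 0.0036]
tcp_rot: [[-0.971, 0.237, -0.0], [0.237, 0.971, -0.0], [-0.0, -0.0, -1.0]]
force: [0.0, -2.1, -0.5]
opening: 0.267
grasp_force: 0.3
```

Emit:
{"fn": "drive_tool", "kwargs": {"motion": [[[0,0,0],[0,0,0]],[[0,0,0],[0,0,0]],[[0,0,-4],[0,0,0]],[[0,0,-15],[0,0,0]],[[0,0,-30],[0,0,0]]]}}

```text
time_s: 4.9
position: [0.4956, -0.239, 0.0513]
tcp_rot: [[-0.971, 0.238, -0.004], [0.238, 0.971, 0.003], [0.005, 0.002, -1.0]]
force: [0.4, 0.1, -1.4]
opening: 0.25
grasp_force: 30.0
```

Emit:
{"fn": "drive_tool", "kwargs": {"motion": [[[0,0,-45],[0,0,0]],[[0,0,-45],[0,0,0]],[[0,0,-45],[0,0,0]],[[0,0,-45],[0,0,0]],[[0,0,-30],[0,0,0]]]}}

```text
time_s: 5.4
position: [0.4978, -0.2404, 0.2662]
tcp_rot: [[-0.971, 0.237, 0.003], [0.237, 0.971, -0.002], [-0.004, -0.002, -1.0]]
force: [0.7, -0.9, -1.2]
opening: 0.249
grasp_force: 30.0
```

Emit:
{"fn": "drive_tool", "kwargs": {"motion": [[[0,0,-15],[0,0,0]],[[0,0,-5],[0,0,0]],[[0,0,0],[0,0,0]]]}}

```text
time_s: 5.7
position: [0.4971, -0.24, 0.2828]
tcp_rot: [[-0.971, 0.237, 0.0], [0.237, 0.971, -0.0], [-0.0, -0.0, -1.0]]
force: [-1.2, -0.1, -2.0]
opening: 0.249
grasp_force: 30.0
```

Run:
```python
from h import *
p=[.632,-.070]; u=unit(7.7)
print(togo(np.r_[(np.r_[p,0]-.183*u)[:2],.2825],187.7))
fs=[]
for i in range(14):
    s=read_state(); im=capture("side"); fs.append(np.r_[s["force"],s["moment"]])
    hsv=cv2.cvtColor(im,cv2.COLOR_RGB2HSV); roi=hsv[165:205,255:305]
    m=((roi[:,:,0]>12)&(roi[:,:,0]<24)&(roi[:,:,1]>130)&(roi[:,:,2]>120)); y,x=np.nonzero(m)
    print(round(s["time_s"],2),len(x),(x.mean()+255).round(2),(y.mean()+165).round(2))
print(np.mean(fs,0).round(2),np.std(fs,0).round(2)); cv2.imwrite("pics/side1.png",im[:,:,::-1])
```

```text
(array([ 79.6, 130.3,   0.3]), -0.374)
5.7 272 282.69 184.54
5.75 281 284.48 185.01
5.8 278 285.6 184.6
5.85 282 285.61 184.89
5.9 276 284.91 184.77
5.95 282 283.02 184.94
6.0 272 280.75 184.9
6.05 277 279.29 184.72
6.1 283 278.07 184.97
6.15 288 278.11 185.07
6.2 285 279.47 184.94
6.25 271 281.39 184.53
6.3 277 283.4 185.13
6.35 279 284.91 184.91
[-0.27  0.11 -1.16  0.01 -0.01  0.01] [0.53 0.36 0.53 0.02 0.02 0.02]
```

Emit:
{"fn": "drive_tool", "kwargs": {"motion": [[[0,0,0],[0,0,-0.125]],[[0,0,0],[0,0,-0.125]],[[0,0,0],[0,0,-0.124]],[[12,30,0],[0,0,0]],[[15,45,0],[0,0,0]]]}}

```text
time_s: 6.9
position: [0.4614, -0.1709, 0.2826]
tcp_rot: [[-0.991, -0.131, 0.002], [-0.131, 0.991, -0.002], [-0.002, -0.002, -1.0]]
force: [0.2, 1.1, -1.0]
opening: 0.251
grasp_force: 30.0
```

Emit:
{"fn": "drive_tool", "kwargs": {"motion": [[[0,40,0],[0,0,0]],[[0,25,0],[0,0,0]],[[0,10,0],[0,0,0]],[[0,0,0],[0,0,0]],[[0,0,0],[0,0,0]]]}}

```text
time_s: 7.4
position: [0.4513, -0.0962, 0.2828]
tcp_rot: [[-0.991, -0.134, 0.001], [-0.134, 0.991, -0.001], [-0.001, -0.002, -1.0]]
force: [0.9, 0.1, -1.2]
opening: 0.251
grasp_force: 30.0
```

Run:
```python
from h import *
S=campose("side");T=campose("top")
p=np.array([.632,-.070,.390]); u=unit(7.7); z=np.array([0,0,1.])
hp=lambda th,a,d: p+u*(a*np.cos(th)+d*np.sin(th))+z*(-d*np.cos(th)+a*np.sin(th))
for th in (-.2,-.1,0,.1,.2,.3): print(th,np.round(proj(S,hp(th,0,.053)),1))
print("pivot px",proj(S,p),proj(T,p))
# buffer front face in the hook plane (side crop 182,145)
n=np.cross(u,z); t,r=ray(S,182/3.4+212,145/3.4+145); X=t+r*((p-t)@n)/(r@n); print("buffer",((X-p)@u).round(4),(X-p)[2].round(4))
s=read_state(); print(np.round(s["position"],4), togo(np.r_[(p-.183*u)[:2],.2825],187.7))
a=capture("side");b=capture("top")
im=np.zeros((595,760,3),np.uint8)
A=cv2.resize(a[150:250,255:350],None,fx=4,fy=4.,interpolation=cv2.INTER_CUBIC); B=cv2.resize(b[130:270,310:400],None,fx=4,fy=4,interpolation=cv2.INTER_CUBIC)
im[:400,:380]=A; im[:560,390:750]=B; cv2.imwrite("pics/c3.png",im[:,:,::-1])
e=s["position"]+np.array([0,0,.0075])-np.array(s["tcp_rot"])[:,0]*.082; print("eye px", [ (np.array(proj(S,e))-(255,150))*4, (np.array(proj(T,e))-(310,130))*4+(390,0)])
```

```text
-0.2 [285.4 185.8]
-0.1 [283.1 186.2]
0 [280.8 186.4]
0.1 [278.5 186.4]
0.2 [276.2 186.2]
0.3 [273.9 185.7]
pivot px (np.float64(280.0491209061782), np.float64(164.63013776365898)) (np.float64(348.2683430480831), np.float64(165.17118305821535))
buffer 0.0347 -0.0545
[ 0.4513 -0.0962  0.2828] (array([0.4, 1.8, 0.3]), -0.0)
eye px [array([277.52089596, 209.52751884]), array([525.69892964, 408.40569599])]
```

View pics/c3.png

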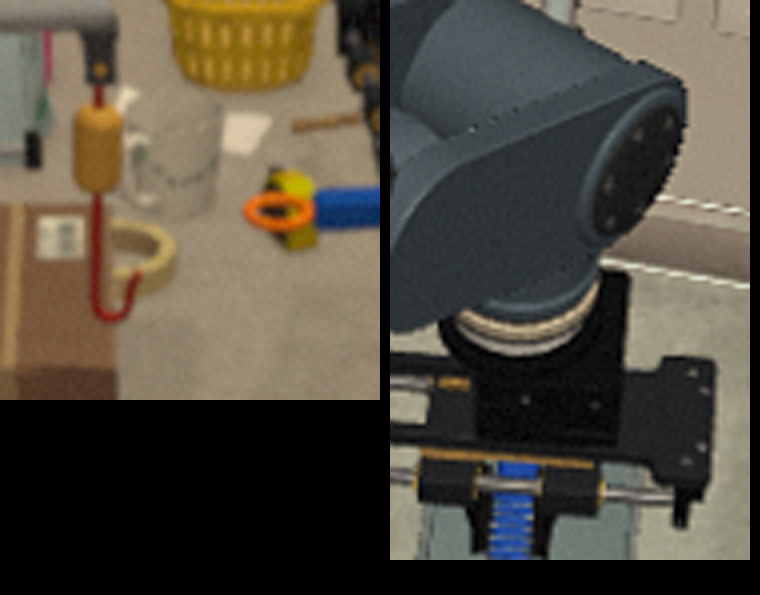

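The composite shows the hook vertical with its weight at (98,149) and the eye at (280,212), within 1 px of the prediction. The buffer's front is at (38,150). I'll approach quickly first, then slowly.

Emit:
{"fn": "drive_tool", "kwargs": {"motion": [[[-20,2,0],[0,0,0]],[[-20,0,0],[0,0,0]],[[-10,0,0],[0,0,0]],[[-2,0,0],[0,0,0]],[[-1,0,0],[0,0,0]]]}}

```text
time_s: 8.0
position: [0.5023, -0.0865, 0.2821]
tcp_rot: [[-0.991, -0.133, -0.002], [-0.133, 0.991, 0.0], [0.002, 0.0, -1.0]]
force: [-0.3, 0.1, -1.9]
opening: 0.252
grasp_force: 30.0
```

Emit:
{"fn": "drive_tool", "kwargs": {"motion": [[[-0.8,0,0],[0,0,0]],[[-0.8,0,0],[0,0,0]],[[-0.8,0,0],[0,0,0]],[[-0.8,0,0],[0,0,0]],[[-0.8,0,0],[0,0,0]]]}}

```text
time_s: 8.5
position: [0.5066, -0.0855, 0.2827]
tcp_rot: [[-0.991, -0.134, 0.0], [-0.134, 0.991, -0.0], [-0.0, -0.0, -1.0]]
force: [0.2, 0.6, -2.1]
opening: 0.25
grasp_force: 30.0
```

Emit:
{"fn": "drive_tool", "kwargs": {"motion": [[[-0.8,0,0],[0,0,0]],[[-0.8,0,0],[0,0,0]],[[-0.8,0,0],[0,0,0]],[[-0.8,0,0],[0,0,0]],[[-0.8,0,0],[0,0,0]]]}}

```text
time_s: 9.0
position: [0.5107, -0.085, 0.2825]
tcp_rot: [[-0.991, -0.134, -0.0], [-0.134, 0.991, 0.0], [0.0, 0.0, -1.0]]
force: [0.1, 0.6, -1.4]
opening: 0.252
grasp_force: 30.0
```

Run:
```python
from h import *
S=campose("side");T=campose("top")
p=np.array([.632,-.070,.390]); u=unit(7.7); z=np.array([0,0,1.])
hp=lambda th,a,d: p+u*(a*np.cos(th)+d*np.sin(th))+z*(-d*np.cos(th)+a*np.sin(th))
for th in (-.2,0): print(np.round(proj(T,hp(th,0,.053)),1), "measured 347.1,186.5")
s=read_state(); e=s["position"]-np.array(s["tcp_rot"])[:,0]*.103-p; print("front rel pivot",(e@u).round(4),(e@np.cross(z,u)).round(4), s["force"])
for i in range(6):
    im=capture("side"); hsv=cv2.cvtColor(im,cv2.COLOR_RGB2HSV); roi=hsv[165:205,255:305]
    m=((roi[:,:,0]>12)&(roi[:,:,0]<24)&(roi[:,:,1]>130)&(roi[:,:,2]>120)); y,x=np.nonzero(m); print(len(x),(x.mean()+255).round(2))
```

```text
[347.2 185.8] measured 347.1,186.5
[347.6 182.7] measured 347.1,186.5
front rel pivot -0.0192 0.0014 [ 0.14461668  0.605673   -1.38135687]
247 279.15
243 279.54
256 280.08
253 281.93
259 283.52
264 284.11
```

Emit:
{"fn": "drive_tool", "kwargs": {"motion": [[[-0.8,0,0],[0,0,0]],[[-0.8,0,0],[0,0,0]],[[-0.8,0,0],[0,0,0]],[[-0.8,0,0],[0,0,0]],[[-0.8,0,0],[0,0,0]]]}}

```text
time_s: 9.8
position: [0.5147, -0.0845, 0.2826]
tcp_rot: [[-0.991, -0.134, 0.0], [-0.134, 0.991, -0.0], [-0.0, -0.0, -1.0]]
force: [-0.5, 0.1, -1.8]
opening: 0.245
grasp_force: 30.0
```

Emit:
{"fn": "drive_tool", "kwargs": {"motion": [[[-0.8,0,0],[0,0,0]],[[-0.8,0,0],[0,0,0]],[[-0.8,0,0],[0,0,0]],[[-0.8,0,0],[0,0,0]],[[-0.8,0,0],[0,0,0]]]}}

```text
time_s: 10.3
position: [0.5186, -0.0839, 0.2826]
tcp_rot: [[-0.991, -0.134, 0.0], [-0.134, 0.991, -0.0], [-0.0, -0.0, -1.0]]
force: [0.4, -0.3, -2.1]
opening: 0.251
grasp_force: 30.0
```

Emit:
{"fn": "drive_tool", "kwargs": {"motion": [[[-0.8,0,0],[0,0,0]],[[-0.8,0,0],[0,0,0]],[[-0.8,0,0],[0,0,0]],[[-0.8,0,0],[0,0,0]],[[-0.8,0,0],[0,0,0]]]}}

```text
time_s: 10.8
position: [0.5226, -0.0834, 0.2825]
tcp_rot: [[-0.991, -0.134, 0.0], [-0.134, 0.991, 0.0], [-0.0, 0.0, -1.0]]
force: [-0.2, 0.6, -1.0]
opening: 0.251
grasp_force: 30.0
```

Emit:
{"fn": "drive_tool", "kwargs": {"motion": [[[-0.8,0,0],[0,0,0]],[[-0.8,0,0],[0,0,0]],[[-0.8,0,0],[0,0,0]],[[-0.8,0,0],[0,0,0]],[[-0.8,0,0],[0,0,0]]]}}

```text
time_s: 11.3
position: [0.5265, -0.0829, 0.2825]
tcp_rot: [[-0.991, -0.134, -0.0], [-0.134, 0.991, -0.0], [0.0, -0.0, -1.0]]
force: [-0.3, -0.2, -1.3]
opening: 0.249
grasp_force: 30.0
```

Emit:
{"fn": "drive_tool", "kwargs": {"motion": [[[-0.8,0,0],[0,0,0]],[[-0.8,0,0],[0,0,0]],[[-0.8,0,0],[0,0,0]],[[-0.8,0,0],[0,0,0]],[[-0.8,0,0],[0,0,0]]]}}

```text
time_s: 11.8
position: [0.5305, -0.0823, 0.2825]
tcp_rot: [[-0.991, -0.134, -0.0], [-0.134, 0.991, 0.0], [0.0, 0.0, -1.0]]
force: [-0.1, -1.2, -1.9]
opening: 0.246
grasp_force: 30.0
```

```bash
cat >> h.py <<'E'
p=np.array([.632,-.070,.390]); u=unit(7.7); z=np.array([0,0,1.])
def look(n):
    fs=[]; xs=[]
    for i in range(n):
        s=read_state(); fs.append(s["force"])
        im=capture("side"); hsv=cv2.cvtColor(im,cv2.COLOR_RGB2HSV); roi=hsv[165:205,255:305]
        m=((roi[:,:,0]>12)&(roi[:,:,0]<24)&(roi[:,:,1]>130)&(roi[:,:,2]>120)); y,x=np.nonzero(m); xs.append((x.mean()+255).round(2))
    R=np.array(s["tcp_rot"]); e=s["position"]-R[:,0]*.103-R[:,2]*.0075-p; f=np.mean(fs,0)-[-.2,.1,-1.16]
    print("t",round(s["time_s"],2),"front rel pivot",(e@u).round(4),(e@np.cross(z,u)).round(4),e[2].round(4),"F along,lat,z",(f@u).round(2),(f@np.cross(z,u)).round(2),f[2].round(2),"xs",xs)
    return im
E
python3 -c "
from h import *
look(8)"
```

```text
t 12.15 front rel pivot 0.0007 0.0014 -0.1 F along,lat,z 0.12 -0.24 -0.23 xs [np.float64(281.44), np.float64(281.28), np.float64(281.16), np.float64(281.3), np.float64(281.5), np.float64(281.24), np.float64(281.49), np.float64(281.28)]
```

Emit:
{"fn": "drive_tool", "kwargs": {"motion": [[[-1,0,0],[0,0,0]],[[-1.5,0,0],[0,0,0]],[[-1.5,0,0],[0,0,0]],[[-1.5,0,0],[0,0,0]],[[-1.5,0,0],[0,0,0]]]}}

```text
time_s: 12.7
position: [0.5375, -0.0814, 0.2825]
tcp_rot: [[-0.991, -0.134, -0.0], [-0.134, 0.991, 0.0], [0.0, 0.0, -1.0]]
force: [-0.1, -0.1, -0.9]
opening: 0.248
grasp_force: 30.0
```

Emit:
{"fn": "drive_tool", "kwargs": {"motion": [[[-1.5,0,0],[0,0,0]],[[-1.5,0,0],[0,0,0]],[[-1.5,0,0],[0,0,0]],[[-1.5,0,0],[0,0,0]],[[-1.5,0,0],[0,0,0]]]}}

```text
time_s: 13.2
position: [0.5449, -0.0804, 0.2825]
tcp_rot: [[-0.991, -0.134, -0.0], [-0.134, 0.991, 0.0], [0.0, 0.0, -1.0]]
force: [-0.2, 0.6, -2.8]
opening: 0.251
grasp_force: 30.0
```

Emit:
{"fn": "drive_tool", "kwargs": {"motion": [[[-1.5,0,0],[0,0,0]],[[-1.5,0,0],[0,0,0]],[[-1,0,0],[0,0,0]],[[-0.5,0,0],[0,0,0]],[[0,0,0],[0,0,0]]]}}

```text
time_s: 13.7
position: [0.5493, -0.0798, 0.2825]
tcp_rot: [[-0.991, -0.134, -0.0], [-0.134, 0.991, -0.0], [0.0, -0.0, -1.0]]
force: [-0.1, 0.4, -2.3]
opening: 0.252
grasp_force: 30.0
```

```bash
python3 -c "
from h import *
im=look(6)
cv2.imwrite('pics/c4.png',cv2.resize(im[150:250,240:340],None,fx=6,fy=6,interpolation=cv2.INTER_CUBIC)[:,:,::-1])"
```

```text
t 13.95 front rel pivot 0.0197 0.0014 -0.1 F along,lat,z 0.05 -0.27 -0.55 xs [np.float64(275.11), np.float64(275.11), np.float64(275.16), np.float64(275.05), np.float64(275.28), np.float64(275.0)]
```

View pics/c4.png

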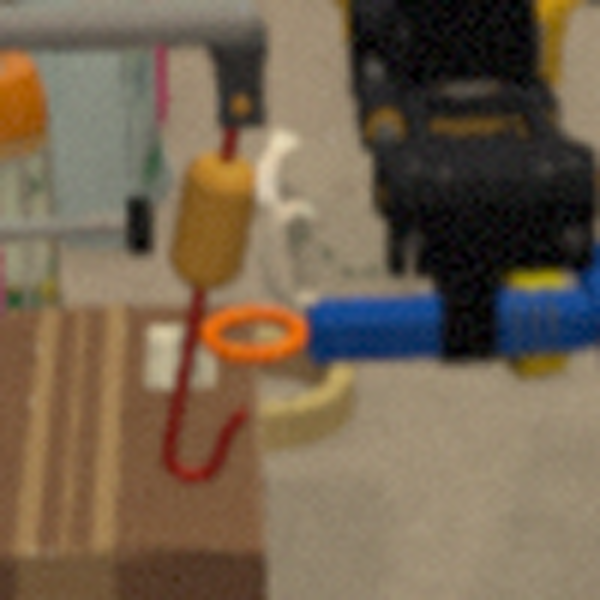

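The image shows the ring resting against the shank at (203,330) and the hook tilted. The buffer face at x=151 is still about 4 px (9 mm) from the weight.

Emit:
{"fn": "drive_tool", "kwargs": {"motion": [[[-1,0,0],[0,0,0]],[[-1,0,0],[0,0,0]],[[-1,0,0],[0,0,0]],[[-1,0,0],[0,0,0]],[[-1,0,0],[0,0,0]]]}}

```text
time_s: 14.5
position: [0.5543, -0.0791, 0.2825]
tcp_rot: [[-0.991, -0.134, -0.0], [-0.134, 0.991, 0.0], [0.0, 0.0, -1.0]]
force: [-0.9, 0.5, -1.8]
opening: 0.249
grasp_force: 30.0
```

```bash
python3 -c "
from h import *
look(5)"
```

```text
t 14.7 front rel pivot 0.0247 0.0014 -0.1 F along,lat,z -0.14 -0.05 -0.58 xs [np.float64(273.87), np.float64(273.55), np.float64(273.94), np.float64(273.95), np.float64(273.96)]
```

Emit:
{"fn": "drive_tool", "kwargs": {"motion": [[[-0.8,0,0],[0,0,0]],[[-0.8,0,0],[0,0,0]],[[-0.8,0,0],[0,0,0]],[[-0.6,0,0],[0,0,0]],[[0,0,0],[0,0,0]]]}}

```text
time_s: 15.25
position: [0.5573, -0.0787, 0.2826]
tcp_rot: [[-0.991, -0.134, 0.0], [-0.134, 0.991, -0.0], [-0.0, -0.0, -1.0]]
force: [-0.8, -0.6, -2.3]
opening: 0.245
grasp_force: 30.0
```

```bash
python3 -c "
from h import *
look(5)"
```

```text
t 15.45 front rel pivot 0.0277 0.0013 -0.1 F along,lat,z -0.3 -0.3 -0.28 xs [np.float64(272.95), np.float64(273.06), np.float64(273.03), np.float64(272.94), np.float64(273.39)]
```

Emit:
{"fn": "drive_tool", "kwargs": {"motion": [[[-0.8,0,0],[0,0,0]],[[-0.6,0,0],[0,0,0]],[[-0.6,0,0],[0,0,0]],[[-0.5,0,0],[0,0,0]],[[0,0,0],[0,0,0]]]}}

```text
time_s: 16.0
position: [0.5597, -0.0784, 0.2825]
tcp_rot: [[-0.991, -0.134, -0.0], [-0.134, 0.991, -0.0], [0.0, -0.0, -1.0]]
force: [-0.3, -0.2, -0.9]
opening: 0.25
grasp_force: 30.0
```

```bash
python3 -c "
from h import *
look(4)"
```

```text
t 16.15 front rel pivot 0.0302 0.0014 -0.1 F along,lat,z 0.09 0.02 -0.06 xs [np.float64(273.11), np.float64(272.65), np.float64(272.76), np.float64(272.75)]
```

Emit:
{"fn": "drive_tool", "kwargs": {"motion": [[[-0.6,0,0],[0,0,0]],[[-0.6,0,0],[0,0,0]],[[-0.4,0,0],[0,0,0]],[[-0.4,0,0],[0,0,0]],[[0,0,0],[0,0,0]]]}}

```text
time_s: 16.7
position: [0.5607, -0.078, 0.2822]
tcp_rot: [[-0.991, -0.134, -0.002], [-0.134, 0.991, 0.0], [0.002, 0.001, -1.0]]
force: [-4.1, 0.1, -1.6]
opening: 0.249
grasp_force: 30.0
```

```bash
python3 -c "
from h import *
look(5)"
```

```text
t 16.9 front rel pivot 0.0314 0.0016 -0.1005 F along,lat,z -4.11 0.35 -0.07 xs [np.float64(272.42), np.float64(272.45), np.float64(272.46), np.float64(272.52), np.float64(272.46)]
```

Emit:
{"fn": "drive_tool", "kwargs": {"motion": [[[0,0,0],[0,0,0]],[[0,0,0],[0,0,0]],[[0,0,0],[0,0,0]],[[0,0,0],[0,0,0]],[[0,0,0],[0,0,0]]]}}

```text
time_s: 17.45
position: [0.5609, -0.078, 0.2823]
tcp_rot: [[-0.991, -0.134, -0.002], [-0.134, 0.991, 0.0], [0.002, 0.001, -1.0]]
force: [-4.8, -0.0, -1.7]
opening: 0.249
grasp_force: 30.0
```

Emit:
{"fn": "drive_tool", "kwargs": {"motion": [[[0,0,0],[0,0,0]],[[0,0,0],[0,0,0]],[[0,0,0],[0,0,0]],[[0,0,0],[0,0,0]],[[0,0,0],[0,0,0]]]}}

```text
time_s: 17.95
position: [0.5609, -0.078, 0.2823]
tcp_rot: [[-0.991, -0.134, -0.002], [-0.134, 0.991, 0.0], [0.002, 0.0, -1.0]]
force: [-5.7, -0.4, -1.3]
opening: 0.249
grasp_force: 30.0
```

```bash
python3 -c "
from h import *
look(8)"
```

```text
t 18.3 front rel pivot 0.0315 0.0016 -0.1004 F along,lat,z -5.09 0.1 -0.27 xs [np.float64(272.48), np.float64(272.78), np.float64(272.62), np.float64(272.38), np.float64(272.7), np.float64(272.54), np.float64(272.59), np.float64(272.66)]
```

Held at 4–5 N for about 1.6 s with the hook still. I'll ease off a little and slide down.

Emit:
{"fn": "drive_tool", "kwargs": {"motion": [[[0.8,0,0],[0,0,0]],[[0.6,0,0],[0,0,0]],[[0.2,0,1],[0,0,0]],[[-0.6,0,2],[0,0,0]],[[-0.6,0,2],[0,0,0]]]}}

```text
time_s: 18.85
position: [0.5619, -0.0783, 0.2778]
tcp_rot: [[-0.991, -0.134, 0.002], [-0.134, 0.991, -0.0], [-0.002, -0.001, -1.0]]
force: [-2.1, 0.2, -0.6]
opening: 0.25
grasp_force: 30.0
```

Emit:
{"fn": "drive_tool", "kwargs": {"motion": [[[-1,0,3],[0,0,0]],[[-1,0,3],[0,0,0]],[[-1,0,3],[0,0,0]],[[-1,0,3],[0,0,0]],[[-1,0,3],[0,0,0]]]}}

```text
time_s: 19.35
position: [0.5667, -0.0776, 0.2624]
tcp_rot: [[-0.991, -0.134, 0.001], [-0.134, 0.991, -0.0], [-0.001, -0.0, -1.0]]
force: [-0.9, 0.1, -0.7]
opening: 0.248
grasp_force: 30.0
```

Emit:
{"fn": "drive_tool", "kwargs": {"motion": [[[-1,0,3],[0,0,0]],[[-0.8,0,2.5],[0,0,0]],[[0,0,0],[0,0,0]]]}}

```text
time_s: 19.65
position: [0.5682, -0.0772, 0.2566]
tcp_rot: [[-0.991, -0.134, -0.0], [-0.134, 0.991, 0.0], [0.0, 0.0, -1.0]]
force: [-1.3, -0.4, -1.7]
opening: 0.252
grasp_force: 30.0
```

```bash
python3 -c "
from h import *
im=look(4)
cv2.imwrite('pics/c5.png',cv2.resize(im[150:250,240:340],None,fx=6,fy=6,interpolation=cv2.INTER_CUBIC)[:,:,::-1])"
```

```text
t 19.8 front rel pivot 0.0388 0.0013 -0.1254 F along,lat,z -0.22 -0.28 -0.77 xs [np.float64(272.68), np.float64(272.99), np.float64(272.57), np.float64(272.85)]
```

View pics/c5.png

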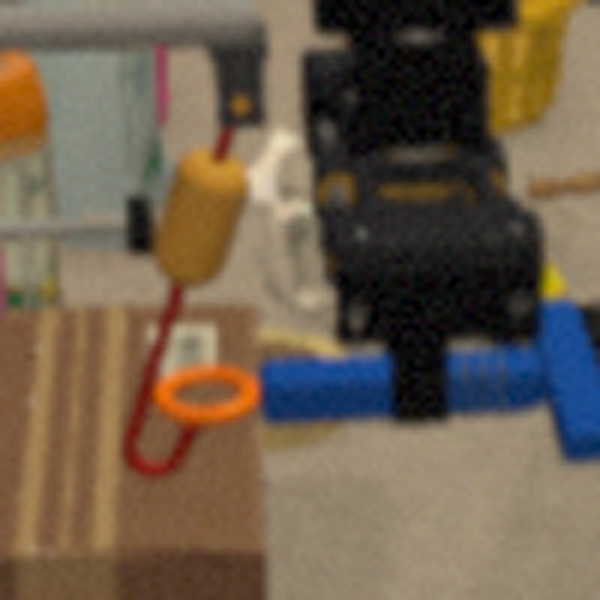

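The image shows the ring front against the shank at (157,390). The tip, near (197,425), is just under the ring hole (172–244), so I'll continue down along the shank.

Emit:
{"fn": "drive_tool", "kwargs": {"motion": [[[-0.6,0,2],[0,0,0]],[[-0.6,0,2],[0,0,0]],[[-0.6,0,2],[0,0,0]],[[-0.6,0,2],[0,0,0]],[[0,0,0],[0,0,0]]]}}

```text
time_s: 20.35
position: [0.5703, -0.0769, 0.2486]
tcp_rot: [[-0.991, -0.134, -0.001], [-0.134, 0.991, 0.0], [0.001, 0.0, -1.0]]
force: [-0.6, -0.3, -1.9]
opening: 0.249
grasp_force: 30.0
```

Emit:
{"fn": "drive_tool", "kwargs": {"motion": [[[-0.6,0,2],[0,0,0]],[[-0.6,0,2],[0,0,0]],[[-0.6,0,2],[0,0,0]],[[-0.6,0,2],[0,0,0]],[[0,0,0],[0,0,0]]]}}

```text
time_s: 20.85
position: [0.5726, -0.0766, 0.2406]
tcp_rot: [[-0.991, -0.134, -0.001], [-0.134, 0.991, 0.0], [0.001, 0.0, -1.0]]
force: [0.6, -0.3, -2.3]
opening: 0.251
grasp_force: 30.0
```

```bash
python3 -c "
from h import *
im=look(4)
cv2.imwrite('pics/c6.png',cv2.resize(im[150:250,240:340],None,fx=6,fy=6,interpolation=cv2.INTER_CUBIC)[:,:,::-1])"
```

```text
t 21.0 front rel pivot 0.0434 0.0014 -0.1415 F along,lat,z 0.53 -0.46 -0.65 xs [np.float64(272.71), np.float64(272.86), np.float64(272.72), np.float64(272.85)]
```

View pics/c6.png

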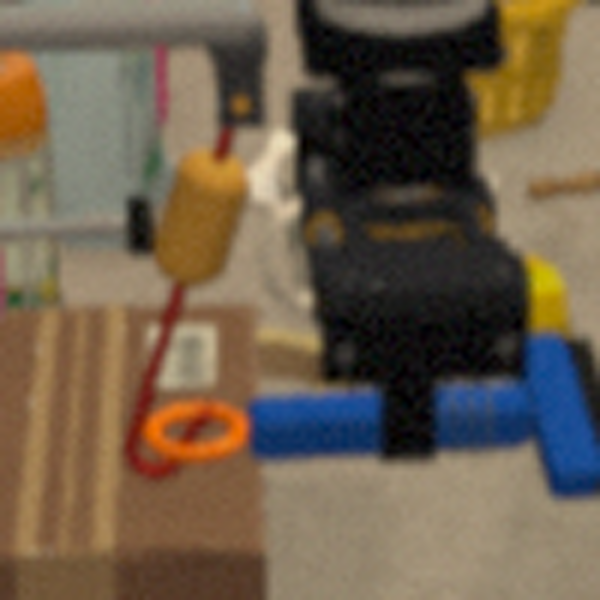

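The tip now shows inside the ring hole at (200,422). Lowering into the bend.

Emit:
{"fn": "drive_tool", "kwargs": {"motion": [[[0,0,1.6],[0,0,0]],[[0,0,1.6],[0,0,0]],[[0,0,1.6],[0,0,0]],[[0,0,1.6],[0,0,0]],[[0,0,1.6],[0,0,0]]]}}

```text
time_s: 21.55
position: [0.5728, -0.0766, 0.2329]
tcp_rot: [[-0.991, -0.134, 0.0], [-0.134, 0.991, 0.0], [-0.0, 0.0, -1.0]]
force: [-0.8, -0.2, -1.0]
opening: 0.251
grasp_force: 30.0
```

```bash
python3 -c "
from h import *
im=look(4)"
```

```text
t 21.7 front rel pivot 0.0433 0.0014 -0.1497 F along,lat,z -0.64 -0.62 -0.41 xs [np.float64(272.9), np.float64(273.15), np.float64(273.1), np.float64(272.97)]
```

Emit:
{"fn": "drive_tool", "kwargs": {"motion": [[[1,0,0.2],[0,0,0]],[[2,0,0.3],[0,0,0]],[[2,0,0.3],[0,0,0]],[[2,0,0.3],[0,0,0]],[[2,0,0.3],[0,0,0]]]}}

```text
time_s: 22.25
position: [0.5636, -0.0778, 0.2317]
tcp_rot: [[-0.991, -0.134, -0.0], [-0.134, 0.991, 0.0], [0.0, 0.0, -1.0]]
force: [-0.7, -0.0, -1.0]
opening: 0.253
grasp_force: 30.0
```

Emit:
{"fn": "drive_tool", "kwargs": {"motion": [[[2,0,0.2],[0,0,0]],[[2,0,0.2],[0,0,0]],[[2,0,0.2],[0,0,0]],[[2,0,0.2],[0,0,0]],[[2,0,0.2],[0,0,0]]]}}

```text
time_s: 22.75
position: [0.5538, -0.0792, 0.2307]
tcp_rot: [[-0.991, -0.134, 0.0], [-0.134, 0.991, -0.0], [-0.0, -0.0, -1.0]]
force: [-0.3, -0.4, -1.6]
opening: 0.25
grasp_force: 30.0
```

Emit:
{"fn": "drive_tool", "kwargs": {"motion": [[[2,0,0.1],[0,0,0]],[[2,0,0.1],[0,0,0]],[[2,0,0.1],[0,0,0]],[[2,0,0.1],[0,0,0]],[[2,0,0.1],[0,0,0]]]}}

```text
time_s: 23.25
position: [0.5439, -0.0805, 0.2302]
tcp_rot: [[-0.991, -0.134, 0.0], [-0.134, 0.991, -0.0], [-0.0, -0.0, -1.0]]
force: [0.1, -0.1, -0.8]
opening: 0.249
grasp_force: 30.0
```

Emit:
{"fn": "drive_tool", "kwargs": {"motion": [[[2,0,0],[0,0,0]],[[2,0,0],[0,0,0]],[[2,0,0],[0,0,0]],[[2,0,0],[0,0,0]],[[2,0,0],[0,0,0]]]}}

```text
time_s: 23.75
position: [0.534, -0.0819, 0.2302]
tcp_rot: [[-0.991, -0.134, 0.0], [-0.134, 0.991, -0.0], [-0.0, -0.0, -1.0]]
force: [-0.1, -0.2, -1.0]
opening: 0.247
grasp_force: 30.0
```

Emit:
{"fn": "drive_tool", "kwargs": {"motion": [[[2,0,0],[0,0,0]],[[2,0,0],[0,0,0]],[[2,0,0],[0,0,0]],[[1.5,0,0],[0,0,0]],[[0.5,0,0],[0,0,0]]]}}

```text
time_s: 24.25
position: [0.526, -0.0829, 0.2302]
tcp_rot: [[-0.991, -0.134, -0.0], [-0.134, 0.991, 0.0], [0.0, 0.0, -1.0]]
force: [0.2, 0.5, -1.5]
opening: 0.253
grasp_force: 30.0
```

```bash
python3 -c "
from h import *
im=look(6); print(np.round(read_state()['joint_positions'],1))
cv2.imwrite('pics/c7.png',cv2.resize(im[150:250,240:340],None,fx=6,fy=6,interpolation=cv2.INTER_CUBIC)[:,:,::-1])"
```

```text
t 24.5 front rel pivot -0.0035 0.0013 -0.1523 F along,lat,z 0.35 -0.09 0.13 xs [np.float64(281.66), np.float64(281.53), np.float64(281.25), np.float64(280.97), np.float64(281.18), np.float64(281.64)]
[ -21.    22.6   94.8   -0.    62.6 -118.7]
```

View pics/c7.png

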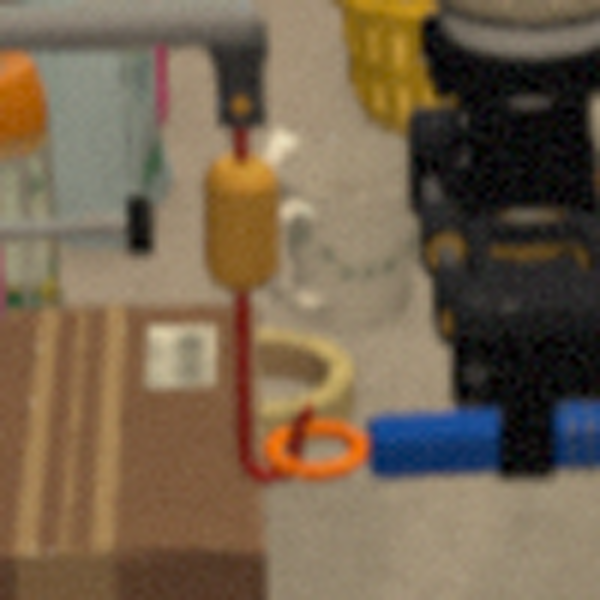

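The hook hangs vertical at (243,380), with its tip (303,420) through the ring and the bar centre at about (272,450) over the bend. Next I'll tilt the squeegee about the bar with its head down, testing the sign first.

Emit:
{"fn": "drive_tool", "kwargs": {"motion": [[[-1.2,0,9.9],[0,-0.1,0]],[[-1.2,0,9.9],[0,-0.1,0]],[[0,0,0],[0,0,0]]]}}

```text
time_s: 24.85
position: [0.5253, -0.0812, 0.2086]
tcp_rot: [[-0.973, -0.133, 0.19], [-0.129, 0.991, 0.03], [-0.192, 0.004, -0.981]]
force: [-0.5, 0.4, -2.0]
opening: 0.251
grasp_force: 30.0
```

```bash
cat >> h.py <<'E'
def bar():
    s=read_state(); R=np.array(s["tcp_rot"]); b=s["position"]-R[:,0]*.0995-R[:,2]*.0075-p
    print("bar",(b@u).round(4),(b@np.cross(z,u)).round(4),b[2].round(4),"droop",np.degrees(np.arctan2(-R[2,0],np.hypot(R[0,0],R[1,0]))).round(1),"j",np.round(s["joint_positions"],1))
E
python3 -c "
from h import *
im=look(4); bar()"
```

```text
t 25.0 front rel pivot -0.0027 0.0006 -0.1509 F along,lat,z 0.28 -0.17 0.09 xs [np.float64(282.37), np.float64(281.72), np.float64(281.31), np.float64(280.92)]
bar -0.0056 0.0006 -0.1512 droop 11.5 j [ -24.3   20.5  103.6    8.3   46.3 -127.3]
```

Emit:
{"fn": "drive_tool", "kwargs": {"motion": [[[-0.5,0,10.3],[0,-0.1,0]],[[-0.8,0,10.2],[0,-0.1,0]],[[-1,0,10],[0,-0.1,0]],[[0,0,0],[0,0,0]]]}}

```text
time_s: 25.45
position: [0.5408, -0.0781, 0.1853]
tcp_rot: [[-0.883, -0.135, 0.45], [-0.117, 0.991, 0.067], [-0.455, 0.007, -0.89]]
force: [0.2, 0.8, -0.8]
opening: 0.25
grasp_force: 30.0
```

```bash
python3 -c "
from h import *
im=look(2); bar()"
```

```text
t 25.5 front rel pivot -0.0022 0.0032 -0.1502 F along,lat,z 0.72 0.1 -0.25 xs [np.float64(281.4), np.float64(281.62)]
bar -0.0045 0.0028 -0.151 droop 27.2 j [ -29.2   21.5  115.1   38.6   26.4 -159.3]
```

Joint 6 is near its limit, so I'll stop tilting the tool. From here I'll seat the bar and let the handle pivot in the pads under a light downward bearing.

Emit:
{"fn": "drive_tool", "kwargs": {"motion": [[[0.45,0,0.9],[0,0,0]],[[0.45,0,0.9],[0,0,0]],[[0.45,0,0.9],[0,0,0]],[[0.45,0,0.9],[0,0,0]],[[0.45,0,0.9],[0,0,0]]]}}

```text
time_s: 26.05
position: [0.5418, -0.0786, 0.1814]
tcp_rot: [[-0.881, -0.136, 0.453], [-0.119, 0.991, 0.065], [-0.457, 0.003, -0.889]]
force: [0.0, -0.2, -2.4]
opening: 0.248
grasp_force: 30.0
```

```bash
python3 -c "
from h import *
im=look(4); bar()"
```

```text
t 26.2 front rel pivot -0.0026 0.0035 -0.155 F along,lat,z 0.49 -0.08 -0.52 xs [np.float64(281.46), np.float64(281.7), np.float64(281.72), np.float64(281.23)]
bar -0.0056 0.0035 -0.1566 droop 27.2 j [ -29.2   22.   115.6   40.    25.6 -160.9]
```

Emit:
{"fn": "drive_tool", "kwargs": {"motion": [[[0.2,0,-4.5],[0,0.045,0]],[[0.2,0,-4.5],[0,0.045,0]],[[0,0,0],[0,0,0]]]}}

```text
time_s: 26.55
position: [0.5391, -0.0799, 0.1905]
tcp_rot: [[-0.917, -0.137, 0.374], [-0.126, 0.991, 0.052], [-0.378, 0.001, -0.926]]
force: [-0.5, -0.0, -1.3]
opening: 0.256
grasp_force: 30.0
```

Emit:
{"fn": "drive_tool", "kwargs": {"motion": [[[0.4,0,0.9],[0,0,0]],[[0.4,0,0.9],[0,0,0]],[[0,0,0],[0,0,0]]]}}

```text
time_s: 26.85
position: [0.5373, -0.0793, 0.1872]
tcp_rot: [[-0.918, -0.135, 0.372], [-0.124, 0.991, 0.054], [-0.376, 0.004, -0.927]]
force: [0.2, -0.1, 1.4]
opening: 0.249
grasp_force: 30.0
```

```bash
python3 -c "
from h import *
im=look(4); bar()"
```

```text
t 27.0 front rel pivot -0.0024 0.0035 -0.1571 F along,lat,z 0.89 0.11 2.28 xs [np.float64(281.75), np.float64(281.66), np.float64(281.61), np.float64(281.46)]
bar -0.0057 0.0034 -0.1584 droop 22.1 j [ -27.5   21.3  112.    25.3   31.  -145.3]
```

Emit:
{"fn": "drive_tool", "kwargs": {"motion": [[[0,0,0.8],[0,0,0]],[[0,0,0.8],[0,0,0]],[[0,0,0.8],[0,0,0]]]}}

```text
time_s: 27.35
position: [0.5384, -0.0792, 0.1851]
tcp_rot: [[-0.918, -0.136, 0.372], [-0.125, 0.991, 0.054], [-0.376, 0.003, -0.927]]
force: [-0.7, 0.7, 2.5]
opening: 0.249
grasp_force: 30.0
```

```bash
python3 -c "
from h import *
im=look(2); bar()"
```

```text
t 27.4 front rel pivot -0.0014 0.0035 -0.1594 F along,lat,z 0.18 0.8 3.81 xs [np.float64(281.83), np.float64(281.36)]
bar -0.0047 0.0034 -0.1607 droop 22.1 j [ -27.5   21.6  112.    25.5   30.7 -145.5]
```

Emit:
{"fn": "drive_tool", "kwargs": {"motion": [[[0,0,0.8],[0,0,0]],[[0,0,0.8],[0,0,0]],[[0,0,0.8],[0,0,0]]]}}

```text
time_s: 27.75
position: [0.5392, -0.0791, 0.1828]
tcp_rot: [[-0.918, -0.136, 0.372], [-0.124, 0.991, 0.054], [-0.375, 0.003, -0.927]]
force: [0.2, -0.3, 1.8]
opening: 0.25
grasp_force: 30.0
```

```bash
python3 -c "
from h import *
im=look(3); bar()"
```

```text
t 27.85 front rel pivot -0.0006 0.0035 -0.1617 F along,lat,z 0.11 0.24 2.74 xs [np.float64(281.34), np.float64(281.55), np.float64(281.33)]
bar -0.0039 0.0035 -0.1629 droop 22.0 j [ -27.4   21.9  112.1   25.7   30.4 -145.6]
```

The force levels off at about 3 N, so the handle pivots in the pads. I'll continue along the arc.

Emit:
{"fn": "drive_tool", "kwargs": {"motion": [[[-0.1,0,1.3],[0,0,0]],[[-0.1,0,1.3],[0,0,0]],[[-0.2,0,1.3],[0,0,0]],[[-0.2,0,1.3],[0,0,0]],[[-0.2,0,1.3],[0,0,0]]]}}

```text
time_s: 28.4
position: [0.5424, -0.0786, 0.177]
tcp_rot: [[-0.918, -0.136, 0.372], [-0.124, 0.991, 0.054], [-0.375, 0.003, -0.927]]
force: [0.3, 0.9, 1.5]
opening: 0.254
grasp_force: 30.0
```

Emit:
{"fn": "drive_tool", "kwargs": {"motion": [[[-0.2,0,1.5],[0,0,0]],[[-0.2,0,1.5],[0,0,0]],[[-0.2,0,1.5],[0,0,0]],[[-0.3,0,1.5],[0,0,0]],[[-0.3,0,1.5],[0,0,0]]]}}

```text
time_s: 28.9
position: [0.5463, -0.0781, 0.1705]
tcp_rot: [[-0.918, -0.136, 0.372], [-0.124, 0.991, 0.054], [-0.375, 0.003, -0.927]]
force: [-0.4, 1.9, 1.7]
opening: 0.252
grasp_force: 30.0
```

```bash
python3 -c "
from h import *
im=look(3); bar()
cv2.imwrite('pics/c8.png',cv2.resize(im[160:270,245:345],None,fx=5,fy=5,interpolation=cv2.INTER_CUBIC)[:,:,::-1])"
```

```text
t 29.0 front rel pivot 0.0066 0.0036 -0.174 F along,lat,z -0.28 0.89 2.87 xs [np.float64(281.53), np.float64(281.35), np.float64(281.15)]
bar 0.0033 0.0035 -0.1752 droop 22.0 j [ -26.8   23.6  111.9   26.6   28.8 -146.3]
```

View pics/c8.png

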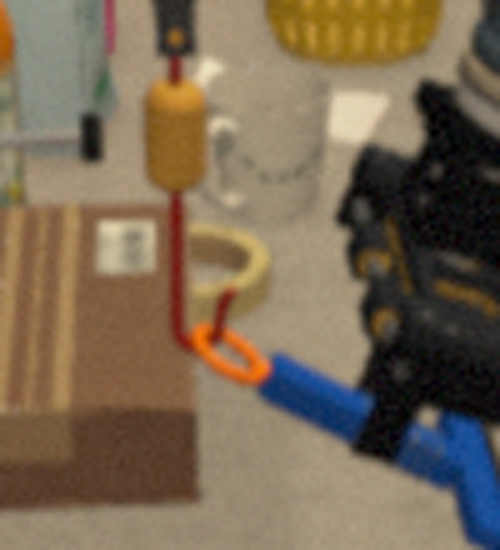

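The picture shows the handle drooping about 35°. The eye is seated in the bend, with the tip through it at (225,310). From here I'll work by numbers only.

```bash
cat >> h.py <<'E'
def arc(phis,B=(-.0057,-.1584)):
    s=read_state(); R=np.array(s["tcp_rot"]); g=s["position"]-R[:,2]*.0075-p; g=np.array([g@u,g[2]])-B
    phi=np.degrees(np.arctan2(-g[1],-g[0])); print("phi",phi.round(1),"rad",np.linalg.norm(g).round(4),"j",np.round(s["joint_positions"],1))
    for f in phis:
        c=np.radians(f); d=-.0995*np.array([np.cos(c),np.sin(c)])-g; D=d[0]*u+d[1]*z
        print(f,(R.T@D*1000).round(1))
E
python3 -c "
from h import *
arc([45,50,55,60,65])"
```

```text
phi 33.0 rad 0.0993 j [ -26.8   23.6  111.9   26.6   28.8 -146.3]
45 [-5.9 -0.1 19.9]
50 [-9.6 -0.1 27.7]
55 [-14.   -0.1  35.2]
60 [-19.   -0.2  42.2]
65 [-24.7  -0.2  48.9]
```

Emit:
{"fn": "drive_tool", "kwargs": {"motion": [[[-0.4,0,2.1],[0,0,0]],[[-0.4,0,2.1],[0,0,0]],[[-0.5,0,2],[0,0,0]],[[-0.6,0,2],[0,0,0]],[[-0.6,0,2],[0,0,0]]]}}

```text
time_s: 29.55
position: [0.5525, -0.0772, 0.162]
tcp_rot: [[-0.918, -0.136, 0.372], [-0.124, 0.991, 0.054], [-0.376, 0.003, -0.927]]
force: [-0.1, 1.2, 2.2]
opening: 0.25
grasp_force: 30.0
```

Emit:
{"fn": "drive_tool", "kwargs": {"motion": [[[-0.6,0,2],[0,0,0]],[[-0.6,0,2],[0,0,0]],[[-0.7,0,1.9],[0,0,0]],[[-0.7,0,1.9],[0,0,0]],[[-0.8,0,1.9],[0,0,0]]]}}

```text
time_s: 30.05
position: [0.5592, -0.0763, 0.1543]
tcp_rot: [[-0.918, -0.136, 0.372], [-0.124, 0.991, 0.054], [-0.376, 0.003, -0.927]]
force: [-0.8, 1.0, 2.8]
opening: 0.25
grasp_force: 30.0
```

```bash
python3 -c "
from h import *
look(3);arc([50,55,60,65])"
```

```text
t 30.15 front rel pivot 0.0196 0.0035 -0.1902 F along,lat,z 0.2 0.55 3.42 xs [np.float64(280.97), np.float64(280.78), np.float64(281.03)]
phi 45.1 rad 0.0994 j [ -25.9   26.1  111.1   27.6   27.  -146.6]
50 [-3.6 -0.   7.8]
55 [-8.  -0.1 15.3]
60 [-13.1  -0.1  22.3]
65 [-18.7  -0.1  28.9]
```

Emit:
{"fn": "drive_tool", "kwargs": {"motion": [[[-0.8,0,1.9],[0,0,0]],[[-0.9,0,1.9],[0,0,0]],[[-0.9,0,1.9],[0,0,0]],[[-1,0,1.9],[0,0,0]],[[-1,0,1.9],[0,0,0]]]}}

```text
time_s: 30.7
position: [0.567, -0.0752, 0.1473]
tcp_rot: [[-0.918, -0.136, 0.372], [-0.124, 0.991, 0.054], [-0.376, 0.003, -0.927]]
force: [-0.4, 1.7, 3.0]
opening: 0.252
grasp_force: 30.0
```

Emit:
{"fn": "drive_tool", "kwargs": {"motion": [[[-1.1,0,1.9],[0,0,0]],[[-1.1,0,1.9],[0,0,0]],[[-1.2,0,1.8],[0,0,0]],[[-1.2,0,1.8],[0,0,0]],[[-1.3,0,1.8],[0,0,0]]]}}

```text
time_s: 31.2
position: [0.5758, -0.074, 0.141]
tcp_rot: [[-0.918, -0.136, 0.372], [-0.124, 0.991, 0.054], [-0.376, 0.003, -0.927]]
force: [0.2, 0.8, 4.2]
opening: 0.246
grasp_force: 30.0
```

```bash
python3 -c "
from h import *
im=look(3);arc([62,65,67,70])
hsv=cv2.cvtColor(im,cv2.COLOR_RGB2HSV); m=(hsv[:,:,0]>105)&(hsv[:,:,0]<125)&(hsv[:,:,1]>150); m[:190]=0;m[320:]=0;m[:,:240]=0;m[:,345:]=0
y,x=np.nonzero(m); print(len(x),x.min(),x.max(),y.min(),y.max(),np.percentile(x,[5,50,95]),[ (r,x[y==r].min(),x[y==r].max()) for r in range(y.min(),y.max(),4) if (y==r).any()])"
```

```text
t 31.3 front rel pivot 0.0365 0.0036 -0.2035 F along,lat,z 0.33 0.67 4.85 xs [np.float64(280.43), np.float64(280.67), np.float64(280.61)]
phi 57.4 rad 0.0994 j [ -24.7   28.4  109.5   27.8   26.  -145.9]
62 [-4.7 -0.   6.3]
65 [-8.2 -0.  10.2]
67 [-10.6  -0.   12.7]
70 [-14.3  -0.1  16.3]
370 290 335 200 286 [294.  314.5 324. ] [(200, np.int64(321), np.int64(321)), (220, np.int64(333), np.int64(333)), (240, np.int64(293), np.int64(298)), (244, np.int64(293), np.int64(301)), (248, np.int64(295), np.int64(306)), (252, np.int64(298), np.int64(329)), (256, np.int64(303), np.int64(305)), (260, np.int64(315), np.int64(319)), (264, np.int64(310), np.int64(321)), (268, np.int64(313), np.int64(322)), (272, np.int64(317), np.int64(322)), (276, np.int64(318), np.int64(323)), (280, np.int64(319), np.int64(324)), (284, np.int64(321), np.int64(325))]
```

Emit:
{"fn": "drive_tool", "kwargs": {"motion": [[[-1.1,0,1.5],[0,0,0]],[[-1.1,0,1.5],[0,0,0]],[[-1.2,0,1.5],[0,0,0]],[[-1.2,0,1.5],[0,0,0]],[[-1.3,0,1.6],[0,0,0]]]}}

```text
time_s: 31.85
position: [0.5841, -0.0729, 0.1362]
tcp_rot: [[-0.918, -0.136, 0.372], [-0.124, 0.991, 0.054], [-0.376, 0.003, -0.927]]
force: [-0.3, 0.4, 4.4]
opening: 0.25
grasp_force: 30.0
```

```bash
python3 -c "
from h import *
im=look(4);arc([62])"
```

```text
t 32.0 front rel pivot 0.0447 0.0037 -0.2082 F along,lat,z 0.09 -0.13 5.1 xs [np.float64(280.38), np.float64(280.42), np.float64(280.22), np.float64(280.41)]
phi 63.0 rad 0.0994 j [ -24.2   29.4  108.6   27.6   25.7 -145.2]
62 [ 1.2  0.  -1.2]
```

Emit:
{"fn": "drive_tool", "kwargs": {"motion": [[[-0.2,0,-0.5],[0,0,0]],[[0,0,0],[0,0,0]],[[0,0,0],[0,0,0]]]}}

```text
time_s: 32.35
position: [0.5834, -0.0727, 0.1364]
tcp_rot: [[-0.919, -0.136, 0.371], [-0.124, 0.991, 0.054], [-0.375, 0.004, -0.927]]
force: [-0.1, 0.8, 2.0]
opening: 0.247
grasp_force: 30.0
```

```bash
python3 -c "
from h import *
im=look(4);arc([62])"
```

```text
t 32.5 front rel pivot 0.0443 0.0038 -0.208 F along,lat,z -0.09 -0.51 2.64 xs [np.float64(280.24), np.float64(280.42), np.float64(280.42), np.float64(280.41)]
phi 62.7 rad 0.0992 j [ -24.2   29.3  108.6   27.5   25.8 -145.1]
62 [ 1.   0.  -0.8]
```

Emit:
{"fn": "drive_tool", "kwargs": {"motion": [[[0,0,0],[0,0,0]],[[0,0,0],[0,0,0]],[[0,0,0],[0,0,0]],[[12,0,-5],[0,0,0]],[[20,0,-8],[0,0,0]]], "gripper": 1}}

```text
time_s: 33.05
position: [0.5504, -0.0777, 0.1369]
tcp_rot: [[-0.918, -0.137, 0.373], [-0.126, 0.991, 0.054], [-0.377, 0.002, -0.926]]
force: [0.2, -0.2, 0.0]
opening: 0.62
grasp_force: 0.0
```

Emit:
{"fn": "drive_tool", "kwargs": {"motion": [[[20,0,-15],[0,0.05,0]],[[20,0,-20],[0,0.1,0]],[[20,0,-20],[0,0.1,0]],[[20,0,-20],[0,0.1,0]],[[20,0,-10],[0,0,0]]]}}

```text
time_s: 33.55
position: [0.4365, -0.0947, 0.1984]
tcp_rot: [[-0.99, -0.137, 0.037], [-0.137, 0.991, 0.005], [-0.038, -0.0, -0.999]]
force: [0.3, -0.8, -0.0]
opening: 0.981
grasp_force: 0.0
```

```bash
cat >> h.py <<'E'
def swing(n):
    out=[]
    for i in range(n):
        t=read_state()["time_s"]; im=capture("side"); hsv=cv2.cvtColor(im,cv2.COLOR_RGB2HSV); H,S,V=[hsv[:,:,k] for k in range(3)]
        w=np.zeros(H.shape,bool); w[165:205,255:305]=1; m=w&(H>12)&(H<24)&(S>130)&(V>120)
        w[:]=0; w[215:320,225:330]=1; b=w&(H>105)&(H<125)&(S>150)
        w[:]=0; w[205:275,250:330]=1; o=w&(H>4)&(H<13)&(S>200)&(V>150)
        c=lambda q: tuple(float(v) for v in np.round([np.nonzero(q)[1].mean(),np.nonzero(q)[0].mean()],1)) if q.any() else None
        out.append((round(t,2),c(m),b.sum(),c(b),o.sum(),c(o)))
    for r in out: print(*r)
    return im
E
python3 -c "
from h import *
swing(16); arc([]); print(read_state()['position'])"
```

```text
33.55 (283.2, 185.2) 291 (305.9, 262.4) 21 (291.9, 231.2)
33.6 (282.2, 185.3) 300 (304.6, 262.0) 20 (290.2, 232.6)
33.65 (282.3, 185.4) 284 (301.9, 263.6) 16 (290.2, 232.1)
33.7 (283.2, 185.2) 303 (297.6, 265.2) 24 (291.8, 231.5)
33.75 (283.1, 185.4) 325 (291.3, 266.9) 26 (291.7, 231.0)
33.8 (281.9, 185.2) 342 (284.4, 267.5) 22 (286.8, 233.0)
33.85 (279.6, 185.0) 355 (277.9, 268.0) 33 (279.2, 232.2)
33.9 (277.2, 185.1) 343 (272.0, 267.3) 31 (272.1, 232.8)
33.95 (276.2, 184.9) 347 (267.3, 267.6) 26 (269.3, 231.2)
34.0 (277.1, 184.7) 378 (264.2, 268.0) 32 (270.5, 232.1)
34.05 (278.6, 185.1) 394 (263.4, 267.6) 36 (274.2, 232.6)
34.1 (279.1, 185.4) 398 (264.8, 267.2) 40 (276.2, 232.9)
34.15 (279.1, 185.6) 367 (268.7, 267.4) 28 (276.9, 233.0)
34.2 (278.6, 185.4) 339 (274.1, 267.6) 22 (276.0, 232.3)
34.25 (278.7, 185.3) 319 (280.4, 266.9) 24 (276.8, 232.1)
34.3 (279.9, 185.2) 301 (287.0, 266.5) 22 (280.9, 231.5)
phi 8.1 rad 0.1957 j [ -27.6   18.   110.     1.7   50.4 -126.4]
[ 0.43414046 -0.09346099  0.19658698]
```

Emit:
{"fn": "drive_tool", "kwargs": {"motion": [[[0,0,0],[0,0,0]],[[0,0,0],[0,0,0]],[[0,0,0],[0,0,0]],[[0,0,0],[0,0,0]],[[0,0,0],[0,0,0]]], "gripper": 0}}

```text
time_s: 34.85
position: [0.4341, -0.0935, 0.1967]
tcp_rot: [[-0.99, -0.136, 0.034], [-0.135, 0.991, 0.008], [-0.035, 0.003, -0.999]]
force: [0.9, 0.1, 0.4]
opening: 0.635
grasp_force: 0.0
```

Emit:
{"fn": "drive_tool", "kwargs": {"motion": [[[0,0,0],[0,0,0]],[[0,0,0],[0,0,0]],[[0,0,0],[0,0,0]],[[0,0,0],[0,0,0]],[[0,0,0],[0,0,0]]]}}

```text
time_s: 35.35
position: [0.4342, -0.0935, 0.1967]
tcp_rot: [[-0.99, -0.136, 0.034], [-0.135, 0.991, 0.008], [-0.035, 0.003, -0.999]]
force: [0.3, 0.6, 0.3]
opening: 0.174
grasp_force: 0.0
```

Emit:
{"fn": "drive_tool", "kwargs": {"motion": [[[0,0,0],[0,0,0]],[[0,0,0],[0,0,0]],[[0,0,0],[0,0,0]],[[0,0,0],[0,0,0]],[[0,0,0],[0,0,0]]]}}

```text
time_s: 35.85
position: [0.4341, -0.0935, 0.1967]
tcp_rot: [[-0.99, -0.136, 0.034], [-0.135, 0.991, 0.008], [-0.035, 0.003, -0.999]]
force: [-0.2, -0.2, -0.2]
opening: 0.003
grasp_force: 0.0
```

Emit:
{"fn": "drive_tool", "kwargs": {"motion": [[[0,0,0],[0,0,0]],[[0,0,0],[0,0,0]],[[0,0,0],[0,0,0]],[[0,0,0],[0,0,0]],[[0,0,0],[0,0,0]]]}}

```text
time_s: 36.35
position: [0.4341, -0.0935, 0.1967]
tcp_rot: [[-0.99, -0.136, 0.034], [-0.135, 0.991, 0.008], [-0.035, 0.003, -0.999]]
force: [0.3, -0.1, -0.8]
opening: 0.004
grasp_force: 0.0
```

Emit:
{"fn": "drive_tool", "kwargs": {"motion": [[[0,0,0],[0,0,0]],[[0,0,0],[0,0,0]],[[0,0,0],[0,0,0]],[[0,0,0],[0,0,0]],[[0,0,0],[0,0,0]]]}}

```text
time_s: 36.85
position: [0.4341, -0.0935, 0.1967]
tcp_rot: [[-0.99, -0.136, 0.034], [-0.135, 0.991, 0.008], [-0.035, 0.003, -0.999]]
force: [0.7, -0.3, 0.5]
opening: 0.005
grasp_force: 0.0
```

Emit:
{"fn": "drive_tool", "kwargs": {"motion": [[[0,0,0],[0,0,0]],[[0,0,0],[0,0,0]],[[0,0,0],[0,0,0]],[[0,0,0],[0,0,0]],[[0,0,0],[0,0,0]]]}}

```text
time_s: 37.35
position: [0.4341, -0.0935, 0.1967]
tcp_rot: [[-0.99, -0.136, 0.034], [-0.135, 0.991, 0.008], [-0.035, 0.003, -0.999]]
force: [0.1, -0.6, 0.6]
opening: 0.005
grasp_force: 0.0
```

```bash
python3 -c "
from h import *
swing(14)"
```

```text
37.35 (283.2, 185.4) 293 (300.3, 264.9) 20 (292.8, 232.1)
37.4 (283.8, 185.4) 289 (303.6, 264.2) 19 (294.5, 231.3)
37.45 (283.9, 185.5) 285 (304.7, 263.4) 19 (294.9, 231.1)
37.5 (283.9, 185.1) 286 (304.3, 264.1) 20 (294.0, 230.8)
37.55 (283.4, 185.4) 280 (301.6, 264.3) 20 (292.1, 230.3)
37.6 (282.6, 185.5) 293 (297.4, 265.6) 17 (289.9, 231.6)
37.65 (282.2, 184.9) 303 (291.8, 266.4) 20 (286.9, 231.6)
37.7 (280.9, 184.8) 319 (285.6, 267.8) 29 (283.7, 232.7)
37.75 (280.3, 184.9) 326 (279.2, 268.0) 29 (279.9, 232.3)
37.8 (278.9, 185.1) 339 (273.4, 267.5) 28 (276.9, 232.3)
37.85 (277.9, 185.2) 356 (268.7, 267.3) 29 (273.4, 232.7)
37.9 (277.7, 185.2) 359 (265.8, 267.4) 28 (272.4, 231.7)
37.95 (277.7, 184.8) 362 (264.8, 267.2) 34 (271.6, 232.4)
38.0 (278.1, 184.9) 364 (265.9, 267.4) 34 (273.1, 232.6)
```

The squeegee hangs by its eye but swings with little damping. I'll still it with a gentle touch of the closed fingertips, the same way I stilled the hook.

Emit:
{"fn": "drive_tool", "kwargs": {"motion": [[[0,0,0],[0,0,0.145]],[[0,0,0],[0,0,0.145]],[[0,0,0],[0,0,0.145]],[[0,0,0],[0,-0.1,0]],[[0,0,0],[0,-0.1,0]]]}}

```text
time_s: 38.55
position: [0.4352, -0.094, 0.1971]
tcp_rot: [[-0.928, 0.294, 0.228], [0.29, 0.956, -0.053], [-0.233, 0.017, -0.972]]
force: [0.2, 0.5, -0.7]
opening: 0.001
grasp_force: 0.0
```

Emit:
{"fn": "drive_tool", "kwargs": {"motion": [[[0,0,0],[0,-0.1,0]],[[0,0,0],[0,-0.1,0]],[[0,0,0],[0,0,0]]]}}

```text
time_s: 38.85
position: [0.4303, -0.0912, 0.1951]
tcp_rot: [[-0.868, 0.296, 0.399], [0.278, 0.955, -0.104], [-0.411, 0.02, -0.911]]
force: [-1.9, 0.9, -0.4]
opening: 0.004
grasp_force: 0.0
```

```bash
python3 -c "
from h import *
s=read_state(); R=np.array(s['tcp_rot']); print(np.round(s['joint_positions'],1), np.round(s['position'],4), R.round(3))
for a,zz in ((-.115,.15),(-.115,.09)): print(R.T@(p+a*u+(zz-.39)*z-s['position'])*1000)
print('u in tool',R.T@u)"
```

```text
[ -31.6   12.9  127.3   23.2   17.8 -124.9] [ 0.4303 -0.0912  0.1951] [[-0.868  0.296  0.399]
 [ 0.278  0.955 -0.104]
 [-0.411  0.02  -0.911]]
[-56.0457593   30.54560456  75.50860343]
[-31.35954912  29.32260238 130.18122265]
u in tool [-0.82310255  0.42105337  0.3810725 ]
```

Emit:
{"fn": "drive_tool", "kwargs": {"motion": [[[-18.7,10.2,25.2],[0,0,0]],[[-18.7,10.2,25.2],[0,0,0]],[[-18.7,10.2,25.2],[0,0,0]],[[12.3,-0.6,27.3],[0,0,0]],[[12.3,-0.6,27.3],[0,0,0]]]}}

```text
time_s: 39.35
position: [0.5266, -0.0852, 0.1089]
tcp_rot: [[-0.866, 0.288, 0.408], [0.273, 0.957, -0.097], [-0.419, 0.027, -0.908]]
force: [-0.6, 0.6, 1.0]
opening: 0.007
grasp_force: 0.0
```

```bash
python3 -c "
from h import *
swing(14)
s=read_state(); R=np.array(s['tcp_rot']); print(np.round(s['joint_positions'],1), np.round(s['position'],4))
e=s['position']-p; print('tip rel pivot',e@u,e@np.cross(z,u),e[2]); print('u in tool',R.T@u)"
```

```text
39.35 (283.5, 185.3) 292 (303.0, 264.1) 19 (293.9, 232.1)
39.4 (284.2, 184.8) 290 (304.4, 263.6) 19 (295.1, 232.1)
39.45 (284.0, 184.9) 288 (303.8, 263.7) 19 (294.2, 231.7)
39.5 (283.4, 185.2) 297 (301.4, 264.6) 19 (292.7, 231.8)
39.55 (282.7, 184.9) 295 (297.3, 265.3) 17 (289.5, 231.5)
39.6 (282.0, 185.2) 309 (292.0, 266.7) 21 (286.9, 233.4)
39.65 (280.9, 184.9) 317 (286.2, 267.3) 23 (283.3, 232.8)
39.7 (279.9, 185.1) 332 (279.9, 267.4) 33 (280.3, 232.9)
39.75 (279.0, 185.1) 348 (274.2, 267.3) 35 (277.3, 231.8)
39.8 (278.5, 185.0) 357 (269.4, 267.4) 32 (274.4, 232.9)
39.85 (278.2, 184.9) 356 (266.6, 267.7) 30 (272.7, 232.0)
39.9 (277.5, 185.0) 361 (265.6, 267.5) 27 (272.3, 232.0)
39.95 (278.2, 184.7) 358 (266.7, 267.3) 36 (272.6, 232.3)
40.0 (278.6, 184.6) 359 (269.4, 267.7) 36 (274.3, 233.2)
[ -23.8   29.7  120.4   39.2    6.8 -134.7] [ 0.5247 -0.0857  0.1113]
tip rel pivot -0.1084481528504731 -0.0011575651371101864 -0.27874341873107156
u in tool [-0.82039501  0.41562298  0.39269527]
```

Emit:
{"fn": "drive_tool", "kwargs": {"motion": [[[-8.2,4.2,3.9],[0,0,0]],[[-8.2,4.2,3.9],[0,0,0]],[[-4.1,2.1,2],[0,0,0]],[[-0.8,0.4,0.4],[0,0,0]],[[-0.8,0.4,0.4],[0,0,0]]]}}

```text
time_s: 40.55
position: [0.5511, -0.0818, 0.1108]
tcp_rot: [[-0.865, 0.29, 0.409], [0.274, 0.957, -0.099], [-0.42, 0.026, -0.907]]
force: [0.2, 0.7, -0.1]
opening: 0.003
grasp_force: 0.0
```

Emit:
{"fn": "drive_tool", "kwargs": {"motion": [[[-0.8,0.4,0.4],[0,0,0]],[[-0.8,0.4,0.4],[0,0,0]],[[-0.8,0.4,0.4],[0,0,0]],[[-0.8,0.4,0.4],[0,0,0]],[[-0.8,0.4,0.4],[0,0,0]]]}}

```text
time_s: 41.05
position: [0.5562, -0.0813, 0.1108]
tcp_rot: [[-0.865, 0.29, 0.409], [0.274, 0.957, -0.099], [-0.42, 0.026, -0.907]]
force: [1.5, 0.4, 0.5]
opening: 0.007
grasp_force: 0.0
```

Emit:
{"fn": "drive_tool", "kwargs": {"motion": [[[-0.8,0.4,0.4],[0,0,0]],[[-0.8,0.4,0.4],[0,0,0]],[[-0.8,0.4,0.4],[0,0,0]],[[-0.8,0.4,0.4],[0,0,0]],[[-0.8,0.4,0.4],[0,0,0]]]}}

```text
time_s: 41.55
position: [0.5612, -0.0807, 0.1107]
tcp_rot: [[-0.865, 0.29, 0.409], [0.274, 0.957, -0.1], [-0.42, 0.026, -0.907]]
force: [-0.9, 0.1, 0.2]
opening: 0.004
grasp_force: 0.0
```

Emit:
{"fn": "drive_tool", "kwargs": {"motion": [[[-0.8,0.4,0.4],[0,0,0]],[[-0.8,0.4,0.4],[0,0,0]],[[-0.8,0.4,0.4],[0,0,0]],[[-0.8,0.4,0.4],[0,0,0]],[[-0.8,0.4,0.4],[0,0,0]]]}}

```text
time_s: 42.05
position: [0.566, -0.08, 0.1106]
tcp_rot: [[-0.865, 0.29, 0.409], [0.274, 0.957, -0.099], [-0.42, 0.026, -0.907]]
force: [0.2, -0.1, -0.0]
opening: 0.009
grasp_force: 0.0
```

Emit:
{"fn": "drive_tool", "kwargs": {"motion": [[[-0.8,0.4,0.4],[0,0,0]],[[-0.8,0.4,0.4],[0,0,0]],[[-0.8,0.4,0.4],[0,0,0]],[[-0.8,0.4,0.4],[0,0,0]],[[-0.8,0.4,0.4],[0,0,0]]]}}

```text
time_s: 42.55
position: [0.571, -0.0795, 0.1106]
tcp_rot: [[-0.865, 0.29, 0.409], [0.274, 0.957, -0.1], [-0.421, 0.026, -0.907]]
force: [-1.0, 0.6, 0.1]
opening: 0.002
grasp_force: 0.0
```

Emit:
{"fn": "drive_tool", "kwargs": {"motion": [[[-0.8,0.4,0.4],[0,0,0]],[[-0.8,0.4,0.4],[0,0,0]],[[-0.8,0.4,0.4],[0,0,0]],[[-0.8,0.4,0.4],[0,0,0]],[[-0.8,0.4,0.4],[0,0,0]]]}}

```text
time_s: 43.05
position: [0.5757, -0.0788, 0.1105]
tcp_rot: [[-0.865, 0.29, 0.409], [0.274, 0.957, -0.099], [-0.42, 0.026, -0.907]]
force: [-0.1, 0.1, 0.3]
opening: 0.009
grasp_force: 0.0
```

```bash
python3 -c "
from h import *
swing(10)
s=read_state(); R=np.array(s['tcp_rot']); print(np.round(s['joint_positions'],1), np.round(s['position'],4))
e=s['position']-p; print('tip rel pivot',e@u,e@np.cross(z,u),e[2]); print('u in tool',R.T@u)"
```

```text
43.05 (282.6, 185.4) 276 (296.7, 266.3) 19 (289.6, 232.8)
43.1 (282.6, 185.3) 279 (296.7, 266.1) 19 (289.7, 231.6)
43.15 (282.7, 185.0) 293 (294.8, 265.8) 19 (289.0, 233.4)
43.2 (281.9, 185.1) 314 (292.3, 265.5) 24 (287.1, 232.8)
43.25 (281.1, 184.9) 316 (288.6, 265.8) 24 (284.6, 232.6)
43.3 (280.4, 185.0) 317 (284.5, 267.1) 21 (281.6, 232.9)
43.35 (279.9, 185.1) 322 (281.9, 267.4) 29 (280.4, 232.9)
43.4 (279.4, 185.1) 347 (278.1, 267.1) 27 (278.7, 234.0)
43.45 (279.2, 185.2) 352 (275.4, 267.4) 28 (277.7, 232.8)
43.5 (279.2, 184.8) 368 (274.3, 267.1) 32 (277.1, 232.5)
[ -20.3   31.7  113.4   15.6   10.4 -107.9] [ 0.5757 -0.0788  0.1105]
tip rel pivot -0.0570133019070736 -0.0011949345577250896 -0.2795287713044264
u in tool [-0.82062873  0.41556234  0.39227085]
```

Emit:
{"fn": "drive_tool", "kwargs": {"motion": [[[-0.8,0.4,0.4],[0,0,0]],[[-0.8,0.4,0.4],[0,0,0]],[[-0.8,0.4,0.4],[0,0,0]],[[-0.8,0.4,0.4],[0,0,0]],[[-0.8,0.4,0.4],[0,0,0]]]}}

```text
time_s: 44.05
position: [0.5806, -0.0782, 0.1104]
tcp_rot: [[-0.865, 0.29, 0.409], [0.274, 0.957, -0.099], [-0.42, 0.026, -0.907]]
force: [0.8, -1.1, 0.5]
opening: 0.004
grasp_force: 0.0
```

Emit:
{"fn": "drive_tool", "kwargs": {"motion": [[[-0.8,0.4,0.4],[0,0,0]],[[-0.8,0.4,0.4],[0,0,0]],[[-0.8,0.4,0.4],[0,0,0]],[[-0.8,0.4,0.4],[0,0,0]],[[-0.8,0.4,0.4],[0,0,0]]]}}

```text
time_s: 44.55
position: [0.5854, -0.0776, 0.1103]
tcp_rot: [[-0.865, 0.29, 0.409], [0.274, 0.957, -0.099], [-0.42, 0.026, -0.907]]
force: [-0.2, -0.5, 1.1]
opening: 0.007
grasp_force: 0.0
```

Emit:
{"fn": "drive_tool", "kwargs": {"motion": [[[-0.8,0.4,0.4],[0,0,0]],[[-0.8,0.4,0.4],[0,0,0]],[[-0.8,0.4,0.4],[0,0,0]],[[-0.8,0.4,0.4],[0,0,0]],[[-0.8,0.4,0.4],[0,0,0]]]}}

```text
time_s: 45.05
position: [0.5903, -0.077, 0.1102]
tcp_rot: [[-0.865, 0.29, 0.409], [0.274, 0.957, -0.1], [-0.42, 0.026, -0.907]]
force: [-0.2, 0.2, 0.3]
opening: 0.003
grasp_force: 0.0
```

Emit:
{"fn": "drive_tool", "kwargs": {"motion": [[[-0.8,0.4,0.4],[0,0,0]],[[-0.8,0.4,0.4],[0,0,0]],[[-0.8,0.4,0.4],[0,0,0]],[[-0.8,0.4,0.4],[0,0,0]],[[-0.8,0.4,0.4],[0,0,0]]]}}

```text
time_s: 45.55
position: [0.5952, -0.0763, 0.1101]
tcp_rot: [[-0.865, 0.29, 0.409], [0.274, 0.957, -0.099], [-0.42, 0.026, -0.907]]
force: [-0.2, -0.5, -0.5]
opening: 0.007
grasp_force: 0.0
```

```bash
python3 -c "
from h import *
swing(9)
s=read_state(); R=np.array(s['tcp_rot']); print(np.round(s['joint_positions'],1), np.round(s['position'],4))
e=s['position']-p; print('tip rel pivot',e@u,e@np.cross(z,u),e[2])"
```

```text
45.55 (281.1, 185.3) 257 (289.8, 268.2) 25 (285.5, 232.8)
45.6 (281.6, 185.1) 255 (289.7, 268.3) 19 (285.5, 232.6)
45.65 (281.3, 184.9) 271 (288.3, 268.1) 25 (285.0, 232.5)
45.7 (280.7, 185.1) 294 (287.3, 267.8) 24 (284.0, 232.8)
45.75 (280.8, 185.0) 317 (285.6, 266.7) 24 (282.9, 232.7)
45.8 (280.5, 184.9) 327 (284.2, 266.4) 26 (281.7, 233.2)
45.85 (280.1, 185.0) 345 (283.1, 266.5) 24 (281.0, 231.6)
45.9 (280.4, 184.6) 346 (281.8, 266.5) 22 (280.5, 232.5)
45.95 (279.9, 185.1) 343 (281.8, 267.1) 30 (280.3, 232.5)
[ -19.2   32.6  110.7   11.2   12.1 -102.4] [ 0.5951 -0.0763  0.1102]
tip rel pivot -0.037437738252935775 -0.0013451875836515662 -0.2798419127465132
```

Emit:
{"fn": "drive_tool", "kwargs": {"motion": [[[-0.5,0.25,0.25],[0,0,0]],[[-0.5,0.25,0.25],[0,0,0]],[[-0.5,0.25,0.25],[0,0,0]],[[-0.5,0.25,0.25],[0,0,0]],[[-0.5,0.25,0.25],[0,0,0]]]}}

```text
time_s: 46.5
position: [0.5982, -0.0759, 0.1101]
tcp_rot: [[-0.865, 0.29, 0.409], [0.274, 0.957, -0.099], [-0.42, 0.026, -0.907]]
force: [0.8, 0.6, -0.1]
opening: 0.01
grasp_force: 0.0
```

Emit:
{"fn": "drive_tool", "kwargs": {"motion": [[[-0.5,0.25,0.25],[0,0,0]],[[-0.5,0.25,0.25],[0,0,0]],[[-0.5,0.25,0.25],[0,0,0]],[[-0.5,0.25,0.25],[0,0,0]],[[-0.5,0.25,0.25],[0,0,0]]]}}

```text
time_s: 47.0
position: [0.6012, -0.0756, 0.11]
tcp_rot: [[-0.865, 0.29, 0.409], [0.274, 0.957, -0.099], [-0.42, 0.026, -0.907]]
force: [-0.1, 1.0, 0.1]
opening: 0.004
grasp_force: 0.0
```

Emit:
{"fn": "drive_tool", "kwargs": {"motion": [[[-0.5,0.25,0.25],[0,0,0]],[[-0.5,0.25,0.25],[0,0,0]],[[-0.5,0.25,0.25],[0,0,0]],[[-0.5,0.25,0.25],[0,0,0]],[[-0.5,0.25,0.25],[0,0,0]]]}}

```text
time_s: 47.5
position: [0.6043, -0.0752, 0.11]
tcp_rot: [[-0.865, 0.29, 0.409], [0.274, 0.957, -0.099], [-0.42, 0.026, -0.907]]
force: [-0.5, -0.4, 0.6]
opening: 0.004
grasp_force: 0.0
```

Emit:
{"fn": "drive_tool", "kwargs": {"motion": [[[-0.5,0.25,0.25],[0,0,0]],[[-0.5,0.25,0.25],[0,0,0]],[[-0.5,0.25,0.25],[0,0,0]],[[-0.5,0.25,0.25],[0,0,0]],[[-0.5,0.25,0.25],[0,0,0]]]}}

```text
time_s: 48.0
position: [0.6073, -0.0748, 0.1099]
tcp_rot: [[-0.865, 0.29, 0.409], [0.274, 0.957, -0.099], [-0.42, 0.026, -0.907]]
force: [0.2, 0.2, -0.1]
opening: 0.007
grasp_force: 0.0
```

```bash
python3 -c "
from h import *
swing(9)
s=read_state(); R=np.array(s['tcp_rot']); e=s['position']-p; print('tip rel pivot',e@u,e@np.cross(z,u),e[2])"
```

```text
48.0 (280.5, 185.0) 262 (283.7, 270.4) 25 (282.0, 233.2)
48.05 (280.4, 185.0) 263 (284.7, 269.4) 24 (281.7, 231.8)
48.1 (280.5, 185.0) 247 (284.2, 270.7) 25 (281.9, 232.6)
48.15 (280.8, 184.9) 250 (284.8, 271.2) 25 (282.6, 232.8)
48.2 (280.9, 184.9) 239 (285.5, 270.6) 29 (282.8, 232.7)
48.25 (281.0, 184.8) 240 (285.5, 271.1) 21 (283.0, 233.2)
48.3 (280.8, 184.9) 237 (285.1, 271.4) 27 (282.7, 232.7)
48.35 (280.9, 185.0) 246 (285.1, 271.0) 26 (282.7, 233.2)
48.4 (280.7, 185.0) 242 (284.4, 270.6) 26 (282.4, 232.2)
tip rel pivot -0.02518097587499674 -0.0014205669915153228 -0.28004880311701835
```

Emit:
{"fn": "drive_tool", "kwargs": {"motion": [[[-0.5,0.25,0.25],[0,0,0]],[[-0.5,0.25,0.25],[0,0,0]],[[-0.5,0.25,0.25],[0,0,0]],[[-0.5,0.25,0.25],[0,0,0]],[[-0.5,0.25,0.25],[0,0,0]]]}}

```text
time_s: 48.95
position: [0.6104, -0.0744, 0.1099]
tcp_rot: [[-0.865, 0.29, 0.409], [0.274, 0.957, -0.1], [-0.421, 0.026, -0.907]]
force: [-0.9, -0.2, 0.8]
opening: 0.006
grasp_force: 0.0
```

Emit:
{"fn": "drive_tool", "kwargs": {"motion": [[[-0.5,0.25,0.25],[0,0,0]],[[-0.5,0.25,0.25],[0,0,0]],[[-0.3,0.15,0.15],[0,0,0]],[[-0.1,0.05,0.05],[0,0,0]],[[0,0,0],[0,0,0]]]}}

```text
time_s: 49.45
position: [0.612, -0.0742, 0.1098]
tcp_rot: [[-0.865, 0.29, 0.409], [0.274, 0.957, -0.099], [-0.42, 0.026, -0.907]]
force: [0.2, -0.3, 0.2]
opening: 0.008
grasp_force: 0.0
```

Emit:
{"fn": "drive_tool", "kwargs": {"motion": [[[0,0,0],[0,0,0]],[[0,0,0],[0,0,0]],[[0,0,0],[0,0,0]],[[0,0,0],[0,0,0]],[[0,0,0],[0,0,0]]]}}

```text
time_s: 49.95
position: [0.612, -0.0742, 0.1099]
tcp_rot: [[-0.865, 0.29, 0.409], [0.274, 0.957, -0.099], [-0.42, 0.026, -0.907]]
force: [-0.4, -0.0, -0.6]
opening: 0.004
grasp_force: 0.0
```

Emit:
{"fn": "drive_tool", "kwargs": {"motion": [[[0,0,0],[0,0,0]],[[0,0,0],[0,0,0]],[[0,0,0],[0,0,0]],[[0,0,0],[0,0,0]],[[0,0,0],[0,0,0]]]}}

```text
time_s: 50.45
position: [0.612, -0.0742, 0.1099]
tcp_rot: [[-0.865, 0.29, 0.409], [0.274, 0.957, -0.099], [-0.42, 0.026, -0.907]]
force: [0.6, -0.2, 0.6]
opening: 0.002
grasp_force: 0.0
```

```bash
python3 -c "
from h import *
swing(8)
s=read_state(); R=np.array(s['tcp_rot']); e=s['position']-p; print('tip rel pivot',e@u,e@np.cross(z,u),e[2])"
```

```text
Traceback (most recent call last):
  File "h.py", line 52, in swing
    t=read_state()["time_s"]; im=capture("side"); hsv=cv2.cvtColor(im,cv2.COLOR_RGB2HSV); H,S,V=[hsv[:,:,k] for k in range(3)]
                                 ~~~~~~~^^^^^^^^
ValueError: 200 camera calls are used up
```

Emit:
{"fn": "drive_tool", "kwargs": {"motion": [[[0.25,-0.12,-0.12],[0,0,0]],[[0.25,-0.12,-0.12],[0,0,0]],[[0.25,-0.12,-0.12],[0,0,0]],[[0.25,-0.12,-0.12],[0,0,0]],[[0.25,-0.12,-0.12],[0,0,0]]]}}

```text
time_s: 51.3
position: [0.6105, -0.0744, 0.1099]
tcp_rot: [[-0.865, 0.29, 0.409], [0.274, 0.957, -0.099], [-0.42, 0.026, -0.907]]
force: [-0.5, -0.9, 0.2]
opening: 0.007
grasp_force: 0.0
```

Emit:
{"fn": "drive_tool", "kwargs": {"motion": [[[0.25,-0.12,-0.12],[0,0,0]],[[0.25,-0.12,-0.12],[0,0,0]],[[0.25,-0.12,-0.12],[0,0,0]],[[0.25,-0.12,-0.12],[0,0,0]],[[0.25,-0.12,-0.12],[0,0,0]]]}}

```text
time_s: 51.8
position: [0.609, -0.0745, 0.1099]
tcp_rot: [[-0.865, 0.29, 0.409], [0.274, 0.957, -0.099], [-0.42, 0.026, -0.907]]
force: [-1.0, -0.4, -0.2]
opening: 0.006
grasp_force: 0.0
```

Emit:
{"fn": "drive_tool", "kwargs": {"motion": [[[0.25,-0.12,-0.12],[0,0,0]],[[0.25,-0.12,-0.12],[0,0,0]],[[0.25,-0.12,-0.12],[0,0,0]],[[0.25,-0.12,-0.12],[0,0,0]],[[0.25,-0.12,-0.12],[0,0,0]]]}}

```text
time_s: 52.3
position: [0.6075, -0.0747, 0.1099]
tcp_rot: [[-0.865, 0.29, 0.409], [0.274, 0.957, -0.1], [-0.42, 0.026, -0.907]]
force: [-0.2, -0.4, -0.3]
opening: 0.007
grasp_force: 0.0
```

Emit:
{"fn": "drive_tool", "kwargs": {"motion": [[[0.25,-0.12,-0.12],[0,0,0]],[[0.25,-0.12,-0.12],[0,0,0]],[[0.25,-0.12,-0.12],[0,0,0]],[[0.25,-0.12,-0.12],[0,0,0]],[[0.25,-0.12,-0.12],[0,0,0]]]}}

```text
time_s: 52.8
position: [0.606, -0.0749, 0.1099]
tcp_rot: [[-0.865, 0.29, 0.409], [0.274, 0.957, -0.099], [-0.42, 0.026, -0.907]]
force: [-0.3, -0.1, 1.6]
opening: 0.007
grasp_force: 0.0
```

Emit:
{"fn": "drive_tool", "kwargs": {"motion": [[[0.25,-0.12,-0.12],[0,0,0]],[[0.25,-0.12,-0.12],[0,0,0]],[[0.25,-0.12,-0.12],[0,0,0]],[[0.25,-0.12,-0.12],[0,0,0]],[[0.25,-0.12,-0.12],[0,0,0]]]}}

```text
time_s: 53.3
position: [0.6045, -0.0751, 0.1099]
tcp_rot: [[-0.865, 0.29, 0.409], [0.274, 0.957, -0.099], [-0.42, 0.026, -0.907]]
force: [0.6, 0.1, 0.1]
opening: 0.006
grasp_force: 0.0
```

Emit:
{"fn": "drive_tool", "kwargs": {"motion": [[[0.25,-0.12,-0.12],[0,0,0]],[[0.25,-0.12,-0.12],[0,0,0]],[[0.25,-0.12,-0.12],[0,0,0]],[[0.25,-0.12,-0.12],[0,0,0]],[[0.25,-0.12,-0.12],[0,0,0]]]}}

```text
time_s: 53.8
position: [0.603, -0.0752, 0.1099]
tcp_rot: [[-0.865, 0.29, 0.409], [0.274, 0.957, -0.099], [-0.42, 0.026, -0.907]]
force: [-0.6, 0.4, 0.3]
opening: 0.006
grasp_force: 0.0
```

Emit:
{"fn": "drive_tool", "kwargs": {"motion": [[[0.25,-0.12,-0.12],[0,0,0]],[[0.25,-0.12,-0.12],[0,0,0]],[[0.25,-0.12,-0.12],[0,0,0]],[[0.25,-0.12,-0.12],[0,0,0]],[[0.25,-0.12,-0.12],[0,0,0]]]}}

```text
time_s: 54.3
position: [0.6015, -0.0754, 0.1099]
tcp_rot: [[-0.865, 0.29, 0.409], [0.274, 0.957, -0.099], [-0.42, 0.026, -0.907]]
force: [-0.7, 0.6, -0.7]
opening: 0.009
grasp_force: 0.0
```

Emit:
{"fn": "drive_tool", "kwargs": {"motion": [[[0.25,-0.12,-0.12],[0,0,0]],[[0.25,-0.12,-0.12],[0,0,0]],[[0.25,-0.12,-0.12],[0,0,0]],[[0.25,-0.12,-0.12],[0,0,0]],[[0.25,-0.12,-0.12],[0,0,0]]]}}

```text
time_s: 54.8
position: [0.5999, -0.0756, 0.1099]
tcp_rot: [[-0.865, 0.29, 0.409], [0.274, 0.957, -0.099], [-0.42, 0.026, -0.907]]
force: [-1.0, -0.7, -0.2]
opening: 0.009
grasp_force: 0.0
```

Emit:
{"fn": "drive_tool", "kwargs": {"motion": [[[0.25,-0.12,-0.12],[0,0,0]],[[0.25,-0.12,-0.12],[0,0,0]],[[0.25,-0.12,-0.12],[0,0,0]],[[0.25,-0.12,-0.12],[0,0,0]],[[0.25,-0.12,-0.12],[0,0,0]]]}}

```text
time_s: 55.3
position: [0.5985, -0.0758, 0.1099]
tcp_rot: [[-0.865, 0.29, 0.409], [0.274, 0.957, -0.099], [-0.42, 0.026, -0.907]]
force: [1.0, 0.9, 0.2]
opening: 0.007
grasp_force: 0.0
```

Emit:
{"fn": "drive_tool", "kwargs": {"motion": [[[0.25,-0.12,-0.12],[0,0,0]],[[0.25,-0.12,-0.12],[0,0,0]],[[0.25,-0.12,-0.12],[0,0,0]],[[0.25,-0.12,-0.12],[0,0,0]],[[0.25,-0.12,-0.12],[0,0,0]]]}}

```text
time_s: 55.8
position: [0.5969, -0.0759, 0.1099]
tcp_rot: [[-0.865, 0.29, 0.409], [0.274, 0.957, -0.099], [-0.42, 0.026, -0.907]]
force: [0.5, -0.3, 0.1]
opening: 0.002
grasp_force: 0.0
```

Emit:
{"fn": "drive_tool", "kwargs": {"motion": [[[0.8,-0.4,-0.4],[0,0,0]],[[2,-1,-1],[0,0,0]],[[4,-2,-2],[0,0,0]],[[8,-4,-4],[0,0,0]],[[16,-8,-8],[0,0,0]]]}}

```text
time_s: 56.3
position: [0.5603, -0.0811, 0.1109]
tcp_rot: [[-0.864, 0.289, 0.411], [0.273, 0.957, -0.1], [-0.423, 0.025, -0.906]]
force: [-0.6, -0.0, 0.8]
opening: 0.003
grasp_force: 0.0
```

Emit:
{"fn": "drive_tool", "kwargs": {"motion": [[[16,-8,-12],[0,0,0]],[[10,-5,-10],[0,0,0]],[[0,0,0],[0,0,0]],[[0,0,0],[0,0,0]],[[0,0,0],[0,0,0]]]}}

```text
time_s: 56.8
position: [0.5254, -0.0842, 0.1194]
tcp_rot: [[-0.865, 0.29, 0.411], [0.273, 0.957, -0.1], [-0.422, 0.026, -0.906]]
force: [0.4, 0.4, -0.2]
opening: 0.005
grasp_force: 0.0
```

Emit:
{"fn": "drive_tool", "kwargs": {"motion": [[[0,0,0],[0,0,0]],[[0,0,0],[0,0,0]],[[0,0,0],[0,0,0]],[[0,0,0],[0,0,0]],[[0,0,0],[0,0,0]]]}}

```text
time_s: 57.3
position: [0.5243, -0.0837, 0.1192]
tcp_rot: [[-0.865, 0.29, 0.409], [0.274, 0.957, -0.099], [-0.42, 0.026, -0.907]]
force: [-0.4, -0.9, 0.6]
opening: 0.004
grasp_force: 0.0
```

Emit:
{"fn": "drive_tool", "kwargs": {"motion": [[[0,0,0],[0,0,0]],[[0,0,0],[0,0,0]],[[0,0,0],[0,0,0]],[[0,0,0],[0,0,0]],[[0,0,0],[0,0,0]]]}}

```text
time_s: 57.8
position: [0.5243, -0.0838, 0.1192]
tcp_rot: [[-0.865, 0.29, 0.409], [0.274, 0.957, -0.099], [-0.42, 0.026, -0.907]]
force: [0.4, -0.0, 0.8]
opening: 0.008
grasp_force: 0.0
```

```bash
python3 -c "
from rig import *
print(hand_in())"
```

```text
the job is handed in; nothing more can be done
None
```

Handed in at 57.8 s: I pressed the hook onto its buffer at 4–5 N for about 1.6 s, bore the eye down in the bend at up to about 5 N (2.6 N at release), and left the squeegee hanging by its eye, stilled afterwards with a fingertip touch; the stillness after that touch is unconfirmed because the 200 camera calls had run out, and I viewed 11 pictures against the limit of 10.

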